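Clamp a ring under a quick-thread wing nut

ROBOT

A 6-joint arm with a two-finger parallel gripper is mounted at the origin on a cart in front of the work surface, level with it; the furniture and walls round the work are solid. World frame = base frame: x ahead of the robot, y to its left, z up, the work surface at z = 0. Lengths are in mm, angles in rad, forces in N, time in s.
With the tool pointing down it reaches from about 325 to 900 mm from the base axis. Payload 6.1 kg.
Tool frame: the origin (TCP) lies between the finger pads; the fingertips stand ahead of it and the grasp point (between the pads) lies 3 mm ahead of it (env.tcp_to_tips is the x of the fingertips in the tool frame, in mm); x points along the fingers, y is the direction in which the jaws open and shut, and the axes are right-handed (so a half turn about x gives the same grasp; the last joint's range is limited). The gripper opens to 87 mm and grips with 3 to 60 N. Pads are 19 mm wide; open, the fingers measure 117 mm over their backs; the gripper's body (75 mm by 190 mm) begins 51 mm behind the grasp point.
Start: joints at [-1.367, 0.22, 1.526, -0, 1.395, -0.126], TCP at [202.401, -591.312, 244.538] pointing down, gripper open.
Joint ranges: [-2.98, 2.98], [-0.91, 2.08], [0.09, 2.57], [-1.24, 4.39], [0.2, 2.65], [-2.68, 2.68]. Speed limits (rad/s): [2.57, 2.57, 3.01, 3.14, 3.14, 3.14].

INTERFACE

Orientations are given as [roll, pitch, yaw] about the fixed x, y, z axes, in that order (R = Rz(yaw) Ry(pitch) Rx(roll)).
In Python, from rig import env, cams gives the robot as it stands.
- The arm moves only by the tool apply_moves, never from a script. Its argument "increments" is a list of rows, each a list of 5 numbers: the finger opening in cm, from 0 to 8.7, then the shift along the tool's x, y, z in cm, then the turn about the tool's x in rad. In form: [[gripper, dx, dy, dz, roll], ...]. A call has 1 to 20 rows; each row shifts and turns the commanded pose from where the row before left it, along the tool's axes as they then stand; what a row does not reach is not made up. A row lasts 1/12 s, in which the tool goes at most 41.7 mm and 7.16 degrees, less where a joint would pass 70% of its speed; a pose out of reach is approached as far as the arm can. A call with a gripper value outside its range is refused whole. The fingers move at their own pace and stop on an object; "newtons" is the grip in N (left out, the last holds). Time passes only in rows, so rows that do not move let the fingers close. It gives the time, the measured TCP pose, the force and the opening at its end, in the units of the state.
- env.read_state(): the state, without advancing time (a new reading comes with each control period).
- cams.snapshot(name): name is "scene" or "top" or "wrist"; returns the picture (384x512x3 uint8, red, green, blue); there is no depth.
- cams.camera_params(name): a dict with "intrinsics" (3x3 intrinsics, pixels), "R" (3x3) and "t" (3): a world point X has camera coordinates R X + t; the wrist camera has in their place "tool_from_camera" (4x4, takes a point from camera to tool coordinates, whose origin is the TCP and whose axes are the tool frame's). Camera axes: x right, y down, z forward; pixel columns grow to the right and rows downward; lengths in mm; the calibration is good to about 2 mm. A picture is of the moment at which its call begins: read the wrist's pose just before it. camera_params takes no time and is no camera call.
- env.hand_in(): hands the job in, once; it reports no verdict.
The state is a dict: "time_s": time; "qpos": joint angles; "joint_velocities": joint speeds; "tau": joint torques, N m; "eef_pos": TCP position; "tool_rot": TCP orientation; "force": force on the tool from outside, world axes, zero at the start; "wrist_torque": the same for the moment, N m; "opening": opening from 0.0 (shut) to 1.0 (fully open).
Only numpy, scipy, OpenCV 4.12 (cv2) and the standard library are available. Lean on these libraries where they do the work, as an engineer would, in place of code of your own. Each camera call takes 0.05 s, during which the arm holds its last target.

TASK

Slip the dark grey steel clamp ring over the threaded post so that it lies flat on the white support, then set the wing nut on top of the thread with its orange bar over the two white dots. Turn the nut backward (anticlockwise seen from above) until it drops into the thread, then forward (clockwise) until it runs down onto the ring and stops with the bar in line with the red lines, and let go. Do not disturb the other things on the bench.

Things in the scene. Friction and masses are not known exactly. Their poses are not given: they have to be found in the camera images.
- thread_base: Clamping fixture, fixed: blue plate 160 (x) x 120 (y) x 10 mm with a white round support and an upright post with a brass two-start thread, 38 mm across, its chamfered tip 62 mm up. Origin: centre of the plate's underside, on the post axis; z up. Red lines along x: locked direction of the bar. Two white dots 50 mm from the axis, 22 degrees anticlockwise of the red lines: set-on direction.
- support (a point): Centre of the white support's upper face (64 mm across), on the post axis, 18 mm above the bench; the ring lies here.
- crown (a point): On the post axis at the height of the two flat thread crowns, 53 mm. The nut set down here over the dots can turn anticlockwise only (teeth 5 mm high stop it clockwise). With the bar about 75 degrees anticlockwise of the red lines its lugs leave the crowns and it drops about 12 mm by its own weight; if it hangs part way between the fingers, opening them frees it. The gap goes on to about 120 degrees.
- home (a point): On the post axis, 34 mm up: the nut's underside when run home on the ring. After the drop, clockwise turning takes the lugs under the crowns and down a ramp, 7 mm in all, by weight alone; a solid stop halts the bar along the red lines. Turning needs hardly any torque. All repeats after half a turn.
- clamp_ring: Dark grey steel ring, outer diameter 66, bore 44, height 16 mm, lying flat; 0.18 kg, same both ways up. Origin: centre of its underside. On the white support its underside is 18 mm and its upper face 34 mm above the bench.
- wing_nut: Wing nut, 63 mm high, about 0.16 kg: black round hub (59 mm across, 35 high, open below, bore 41.6 mm, 30 deep) and a straight orange bar 90 long, 12 thick, 35 to 63 mm above the underside. Two brass lugs inside the lower rim, under the bar's ends. Origin: centre of the underside; x along the bar, z up. Held loosely (fingers a few mm wider than the bar) it turns and is free to drop.
- tape_roll: Bystander, not to be moved: roll of black tape, 93 mm across, 19 mm high, lying flat; origin at the centre of its underside.
- marker_1: Bystander, not to be moved: white marker with a blue cap, 132 mm long, lying; origin at the centre of its underside.
- syringe: Bystander, not to be moved: clear plastic syringe, 94 mm long, lying; origin at the centre of its underside.
- caliper: Bystander, not to be moved: steel caliper, 222 mm long, 10 mm thick, lying; origin at the centre of its underside.
Not all that is in view belongs to the job. Leave any green or purple look-alike of the wing_nut alone.

How it is judged (in metres and radians):
On the way, in this order (a step that is already met when the one before it is completed fails the run):
1. the clamp ring lies flat on the white support, round the post (z of clamp_ring in the frame of thread_base between 0.0155 and 0.0205 m and horizontal distance between clamp_ring and thread_base below 0.005 m and angle between clamp_ring's own z axis and vertical below 0.06 rad), for 0.2 s.
2. the wing nut rests on the thread crowns, upright, its bar near the white dots (between the red lines and 40 degrees anticlockwise of them) (z of wing_nut in the frame of thread_base between 0.05 and 0.056 m and horizontal distance between wing_nut and thread_base below 0.005 m and angle between the x axis of wing_nut and the x axis of thread_base, either way round below 0.7 rad and angle between wing_nut's own z axis and vertical below 0.12 rad), for 0.2 s.
3. the nut has been turned backward along the crowns (bar over 46 degrees from the red lines), without being lifted off (z of wing_nut in the frame of thread_base between 0.046 and 0.056 m and horizontal distance between wing_nut and thread_base below 0.005 m and angle between the x axis of wing_nut and the x axis of thread_base, either way round above 0.8 rad), for 0.02 s.
4. the nut has dropped into the thread (z of wing_nut in the frame of thread_base between 0.03 and 0.044 m and horizontal distance between wing_nut and thread_base below 0.005 m), for 0.1 s.
At the end, for the whole second after the job is handed in: The clamp ring lies flat on the white support (centred within 5 mm); the wing nut is run down onto it (underside 34 mm above the bench, within 2.5 mm, centred within 4 mm, upright), its bar within 0.2 rad of the red lines, at rest and released (all of step 1 and z of wing_nut in the frame of thread_base between 0.0315 and 0.0365 m and horizontal distance between wing_nut and thread_base below 0.004 m and angle between the x axis of wing_nut and the x axis of thread_base, either way round below 0.2 rad and angle between wing_nut's own z axis and vertical below 0.06 rad and linear speed of wing_nut below 0.02 m/s and contact force between the fingers and wing_nut below 0.1 N); the robot touches nothing.
It fails at once if the tape roll is pushed more than 15 mm (distance of tape_roll from where it was at the start of the episode above 0.015 m).
It fails at once if the marker is pushed more than 15 mm (distance of marker_1 from where it was at the start of the episode above 0.015 m).
It fails at once if the syringe is pushed more than 15 mm (distance of syringe from where it was at the start of the episode above 0.015 m).
It fails at once if the caliper is pushed more than 15 mm (distance of caliper from where it was at the start of the episode above 0.015 m).
It also fails if it takes over 72 s, if anything falls off the work surface, if the arm or the gripper's body presses on something with over 40 N, if the wrist force passes 120 N, or if a joint passes its speed limit or range.

## Working session

There is one attempt and no reset: what is moved stays moved. The work goes in short steps, Python scripts to look and compute and a tool call to move; the robot and the scene stay as the last step left them, time stands still between calls to the robot, and variables do not carry over. Pictures are saved under pics/ and viewed, and the job is handed in when it is done.

Besides the shell and the picture viewer there is one more tool, called after ">>>" as name(argument=value, ...) on one line, values as JSON. apply_moves: Moves the arm, as the interface text tells. Its arguments: {"type":"object","properties":{"increments":{"type":"array"},"newtons":{"type":"number"}},"required":["increments"]}

```bash
ls; mkdir -p pics; python3 - <<'E'
from rig import env,cams
import cv2
for n in ["scene","top"]:
    im=cams.snapshot(n); cv2.imwrite(f"pics/{n}0.png",im[:,:,::-1])
    p=cams.camera_params(n); print(n,p)
print(cams.camera_params("wrist"),env.tcp_to_tips)
print(env.read_state())
E
```

```text
pics
scene {'intrinsics': array([[357.7064635 ,   0.        , 252.230907  ],
       [  0.        , 357.7064635 , 192.50982478],
       [  0.        ,   0.        ,   1.        ]]), 'R': array([[ 0.90105748, -0.43368836, -0.0031335 ],
       [-0.16810579, -0.34258843, -0.92432332],
       [ 0.39979477,  0.83339521, -0.3815974 ]]), 't': array([-527.35382932,  150.21845264, 1015.2549583 ])}
top {'intrinsics': array([[479.30369816,   0.        , 253.9271606 ],
       [  0.        , 479.30369816, 191.48873241],
       [  0.        ,   0.        ,   1.        ]]), 'R': array([[-0.00975055, -0.99994099, -0.0047891 ],
       [-0.98031659,  0.01050343, -0.19715238],
       [ 0.19719105,  0.00277249, -0.98036116]]), 't': array([ -36.18149444,  553.77556873, 1266.24835596])}
{'intrinsics': array([[343.89282265,   0.        , 255.23138477],
       [  0.        , 343.89282265, 191.97351158],
       [  0.        ,   0.        ,   1.        ]]), 'tool_from_camera': array([[ 1.13534272e-03, -2.98215834e-01,  9.54497788e-01,
        -1.38731930e+02],
       [ 9.99999319e-01,  8.15582166e-05, -1.16398
[... 169 characters left out ...]
0000e+00,
         1.00000000e+00]])} 22.0
{'time_s': 0.1, 'qpos': array([-1.36711715e+00,  2.21148365e-01,  1.52748175e+00, -1.33290812e-05,
        1.39469933e+00, -1.26076601e-01]), 'joint_velocities': array([-0.00288669, -0.00115436, -0.00244591, -0.00081614, -0.00075848,
        0.00071457]), 'tau': array([ 8.41898818e-04, -4.95940268e+01, -3.88520265e+01,  6.98027294e-02,
        5.14288538e-02, -2.61293997e-05]), 'eef_pos': array([ 202.28391067, -590.81651102,  243.5538451 ]), 'tool_rot': array([-1.68931957,  1.56905948,  1.78203121]), 'force': array([ 0.23934874, -0.36452983, -0.44312163]), 'wrist_torque': array([-0.01483568, -0.00099021, -0.02064902]), 'opening': 1.0025717019166114}
```

View pics/scene0.png

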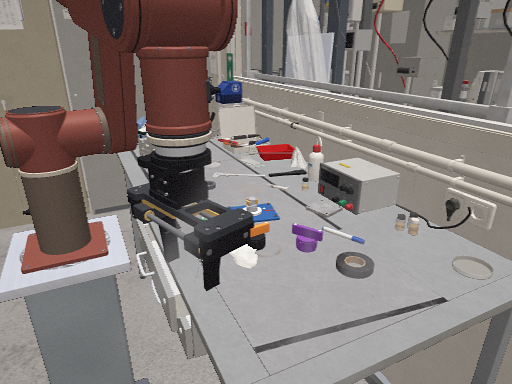

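View pics/top0.png

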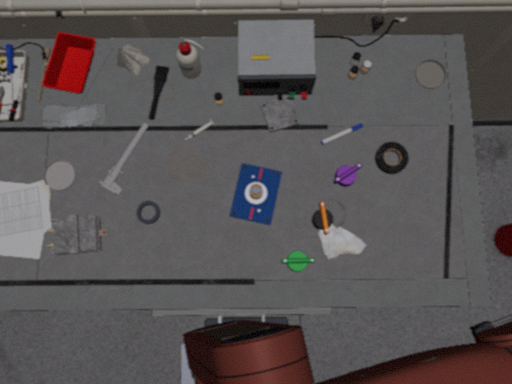

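The top view shows the base at (256,193), the ring at (148,212), the orange nut at (323,217) beside a white rag, and the green and purple look-alikes. Next I measure from this view.

```bash
cat > h.py <<'E'
import numpy as np,cv2
from rig import env,cams
from scipy.spatial.transform import Rotation as Rn
def toolpose():
    s=env.read_state(); return s,Rn.from_euler('xyz',s['tool_rot']).as_matrix(),np.array(s['eef_pos'])
def ray(name,uv,z,pose=None):
    p=cams.camera_params(name);K=p['intrinsics'];uv=np.atleast_2d(uv).astype(float)
    d=np.c_[uv,np.ones(len(uv))]@np.linalg.inv(K).T
    if name=='wrist':
        T=p['tool_from_camera'];R,e=pose
        C=R@T[:3,3]+e; D=d@(R@T[:3,:3]).T
    else:
        C=-p['R'].T@p['t']; D=d@p['R']
    s=(z-C[2])/D[:,2]
    return C+D*s[:,None]
def proj(name,X,pose=None):
    p=cams.camera_params(name);K=p['intrinsics'];X=np.atleast_2d(X).astype(float)
    if name=='wrist':
        T=p['tool_from_camera'];R,e=pose
        c=((X-e)@R-T[:3,3])@T[:3,:3]
    else: c=X@p['R'].T+p['t']
    q=c@K.T; return q[:,:2]/q[:,2:]
def snapw(fn):
    s,R,e=toolpose(); im=cams.snapshot('wrist'); cv2.imwrite(fn,im[:,:,::-1]); np.savez(fn+'.npz',R=R,e=e); return im,(R,e)
E
python3 - <<'E'
from h import *
im=cv2.imread('pics/top0.png')
hsv=cv2.cvtColor(im,cv2.COLOR_BGR2HSV)
for nm,m,z in [('blue',cv2.inRange(hsv,(100,120,50),(130,255,255)),10),('orange',cv2.inRange(hsv,(8,150,150),(22,255,255)),63)]:
    n,l,st,c=cv2.connectedComponentsWithStats(m)
    for i in range(1,n):
        if st[i,4]>60:
            r=cv2.minAreaRect(np.argwhere(l==i)[:,::-1].astype(np.float32)); b=cv2.boxPoints(r)
            print(nm,c[i],r,ray('top',c[i],z).round(1),ray('top',b,z)[:,:2].round(0).tolist())
print('ring',ray('top',[148,212],16),'post',ray('top',[256.5,190],62))
for n,uv in dict(tape=(392,157),marker=(342,134),syr=(200,130),cal=(125,158),green=(298,261),purple=(347,175),rag=(340,241)).items(): print(n,ray('top',uv,5)[0].round())
c=cv2.resize(im[140:290,110:430],None,fx=2.5,fy=2.5,interpolation=cv2.INTER_CUBIC);cv2.imwrite('pics/top0z.png',c)
E
```

```text
blue [ 9.5443787  57.68047337] ((10.0, 58.0), (28.0, 8.0), 90.0) [[983.9 694.8  10. ]] [[1029.0, 710.0], [1029.0, 685.0], [937.0, 677.0], [937.0, 701.0]]
blue [255.46387097 194.01290323] ((255.42709350585938, 193.5247802734375), (41.209896087646484, 54.1011962890625), 12.200469017028809) [[555.1 -46.   10. ]] [[494.0, 28.0], [648.0, -5.0], [620.0, -121.0], [468.0, -86.0]]
orange [324.05633803 216.64788732] ((324.10406494140625, 216.82565307617188), (22.35463523864746, 3.0672643184661865), 81.02737426757812) [[ 480.2 -231.2   63. ]] [[509.0, -224.0], [511.0, -232.0], [450.0, -239.0], [449.0, -231.0]]
ring [[505.46148371 257.39113451  16.        ]] post [[556.06753285 -48.96192408  62.        ]]
tape [ 661. -443.    5.]
marker [ 733. -302.    5.]
syr [750. 115.   5.]
cal [667. 332.   5.]
green [ 365. -162.    5.]
purple [ 609. -310.    5.]
rag [ 419. -282.    5.]
```

View pics/top0z.png

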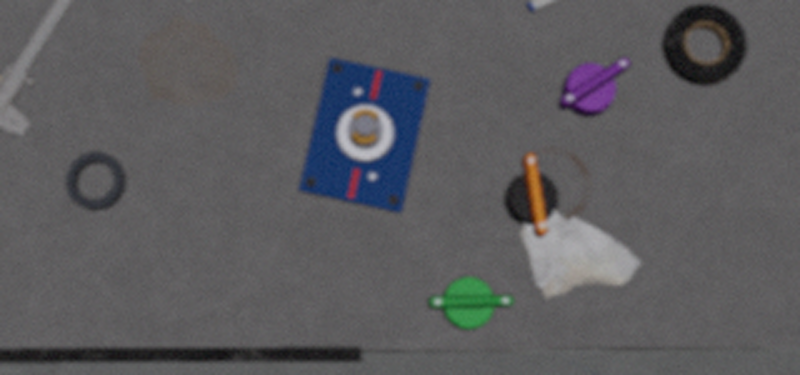

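```bash
cat >> h.py <<'E'
def ax():
    s,R,e=toolpose()
    print('t',s['time_s'].__round__(2),'e',e.round(1),'yaw_y',np.degrees(np.arctan2(R[1,1],R[0,1])).round(2),'xdown',R[:,0].round(4),'F',np.round(s['force'],1),'T',np.round(s['wrist_torque'],2),'op',round(s['opening']*87,1),'q6',s['qpos'][5].round(2))
    return R,e
def to(X):
    R,e=ax(); d=np.array(X)-e
    print('dx dy dz cm',(R.T@d/10).round(2))
E
python3 - <<'E'
from h import *
R,e=ax(); print(R.round(3))
to([480,-150,300])
E
```

```text
t 0.1 e [ 202.3 -590.8  243.6] yaw_y -71.11 xdown [-4.0e-04  1.7e-03 -1.0e+00] F [ 0.2 -0.4 -0.4] T [-0.01 -0.   -0.02] op 87.2 q6 -0.13
[[-0.     0.324 -0.946]
 [ 0.002 -0.946 -0.324]
 [-1.    -0.002 -0.   ]]
t 0.1 e [ 202.3 -590.8  243.6] yaw_y -71.11 xdown [-4.0e-04  1.7e-03 -1.0e+00] F [ 0.2 -0.4 -0.4] T [-0.01 -0.   -0.02] op 87.2 q6 -0.13
dx dy dz cm [ -5.58 -32.72 -40.55]
```

>>> apply_moves(increments=[[8.7, 0.1, -1.56, -2.37, 0], [8.7, 0.2, -1.56, -2.37, 0], [8.7, 0.3, -1.56, -2.37, 0], [8.7, 0.3, -1.56, -2.37, 0], [8.7, 0.3, -1.56, -2.37, 0], [8.7, 0.3, -1.56, -2.37, 0], [8.7, 0.3, -1.56, -2.37, 0], [8.7, 0.3, -1.56, -2.37, 0], [8.7, 0.3, -1.56, -2.37, 0], [8.7, 0.3, -1.56, -2.37, 0], [8.7, 0.3, -1.56, -2.37, 0], [8.7, 0.3, -1.56, -2.37, 0], [8.7, 0.3, -1.56, -2.37, 0], [8.7, 0.3, -1.56, -2.37, 0], [8.7, 0.3, -1.56, -2.37, 0], [8.7, 0.2, -1.56, -2.37, 0], [8.7, 0, 0, 0, 0.07], [8.7, 0, 0, 0, 0.07], [8.7, 0, 0, 0, 0.07], [8.7, 0, 0, 0, 0]])

```text
time_s: 1.77
eef_pos: [480.2, -231.9, 200.0]
tool_rot: [-0.691, 1.57, 2.568]
force: [0.6, -0.6, 0.5]
opening: 0.999
```

```bash
python3 - <<'E'
from h import *
ax(); im,p=snapw('pics/w1.png')
E
```

```text
t 1.77 e [ 480.2 -231.9  200. ] yaw_y -83.24 xdown [-9.e-04  5.e-04 -1.e+00] F [ 0.6 -0.6  0.5] T [-0.03 -0.02  0.03] op 86.9 q6 0.86
```

View pics/w1.png

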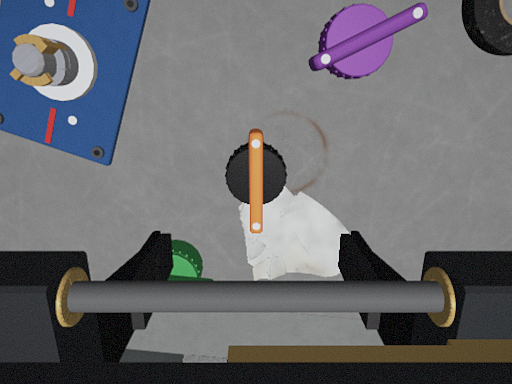

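Wrist view: bar at column ~256, rows 129–233, hub near (256,173), base at upper left. The rag lies beside the bar's near end.

```bash
python3 - <<'E'
from h import *
im=cv2.imread('pics/w1.png');z=np.load('pics/w1.png.npz');P=(z['R'],z['e'])
hsv=cv2.cvtColor(im,cv2.COLOR_BGR2HSV)
m=cv2.inRange(hsv,(5,120,100),(22,255,255)); m[:, :230]=0;m[:,285:]=0;m[245:]=0
m=cv2.morphologyEx(m,cv2.MORPH_CLOSE,np.ones((9,9)))
pts=np.argwhere(m)[:,::-1].astype(np.float32)
r=cv2.minAreaRect(pts);print(r)
v,u=cv2.minMaxLoc,0
W=ray('wrist',cv2.boxPoints(r),63,P);print(W.round(1))
# white dots on bar top
d=cv2.inRange(hsv,(0,0,190),(180,90,255)); d[:,:245]=0;d[:,268:]=0
n,l,st,c=cv2.connectedComponentsWithStats(d)
for i in range(1,n):
    if 15<st[i,4]<150 and st[i,1]<240: print('dot',c[i],st[i],ray('wrist',c[i],63,P).round(1))
# hub
g=cv2.cvtColor(im,cv2.COLOR_BGR2GRAY); k=(g<60).astype(np.uint8)*255
n,l,st,c=cv2.connectedComponentsWithStats(k)
kk=((l>0)).astype(np.uint8); 
for i in range(1,n):
    if 300<st[i,4]<5000: print('dark',c[i],st[i],ray('wrist',c[i],35,P).round(1))
E
```

```text
((255.0, 180.5), (103.0, 14.0), 90.0)
[[ 527.5 -220.8   63. ]
 [ 528.8 -231.8   63. ]
 [ 440.5 -242.8   63. ]
 [ 439.  -230.7   63. ]]
dot [255.25352113 143.25352113] [251 139  10  10  71] [[ 516.9 -227.8   63. ]]
dot [255.76785714 225.60714286] [252 222   9   8  56] [[ 445.8 -236.7   63. ]]
dark [486.84200568  25.92620624] [ 462    0   50   56 2114] [[ 628.1 -401.9   35. ]]
dark [238.61687682 173.77497575] [ 225  143   24   61 1031] [[ 482.9 -216.6   35. ]]
dark [272.23385519 173.62133072] [ 263  142   24   62 1022] [[ 486.6 -246.9   35. ]]
```

>>> apply_moves(increments=[[8.7, 0, -1.74, -0.96, 0], [8.7, 0, -1.74, -0.96, 0], [8.7, 0, -1.74, -0.96, 0], [8.7, 0, -1.74, -0.96, 0], [8.7, 0, -1.74, -0.96, 0], [8.7, 0, -1.74, -0.96, 0], [8.7, 0, -1.74, -0.96, 0], [8.7, 0, -1.74, -0.96, 0], [8.7, 0, -1.74, -0.96, 0], [8.7, 0, -1.74, -0.96, 0], [8.7, 0, 0, 0, 0], [8.7, 0, 0, 0, 0]])

```text
time_s: 2.82
eef_pos: [554.8, -47.7, 200.3]
tool_rot: [0.157, 1.57, -2.861]
force: [-0.7, -0.1, -0.2]
opening: 1.0
```

```bash
python3 - <<'E'
from h import *
ax(); im,p=snapw('pics/w2.png')
E
```

```text
t 2.82 e [554.8 -47.7 200.3] yaw_y -82.94 xdown [-6.e-04 -2.e-04 -1.e+00] F [-0.7 -0.1 -0.2] T [-0.02  0.01 -0.01] op 87.0 q6 1.22
```

View pics/w2.png

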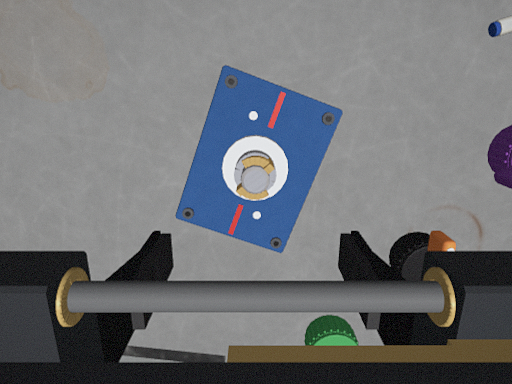

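The base is in full view: plate corners (225,66), (342,110), (281,252) and (177,217), white dots (253,116) and (257,215), support centre (255,168), post tip (256,179).

```bash
cat > base.py <<'E'
from h import *
import sys
fn=sys.argv[1]
im=cv2.imread(fn);z=np.load(fn+'.npz');P=(z['R'],z['e'])
hsv=cv2.cvtColor(im,cv2.COLOR_BGR2HSV)
b=cv2.inRange(hsv,(100,120,60),(130,255,255))
n,l,st,c=cv2.connectedComponentsWithStats(b); i=1+np.argmax(st[1:,4])
pts=np.argwhere(l==i)[:,::-1].astype(np.float32)
h=cv2.convexHull(pts); poly=cv2.approxPolyDP(h,8,True)[:,0]
print('corners',poly.tolist()); W=ray('wrist',poly,10,P); print(W[:,:2].round(1).tolist(), 'mean',W.mean(0).round(1))
W2=ray('wrist',h[:,0],10,P)[:,:2]; r=cv2.minAreaRect(W2.astype(np.float32)); print('plate rect',r)
rd=cv2.inRange(hsv,(0,120,100),(4,255,255))|cv2.inRange(hsv,(172,120,100),(180,255,255))
hm=np.zeros_like(b); cv2.fillConvexPoly(hm,h.astype(int),255)
n,l,st,c=cv2.connectedComponentsWithStats(rd&hm)
R=[ray('wrist',c[i],10,P)[0] for i in range(1,n) if st[i,4]>80]
rp=np.vstack([np.argwhere(l==i)[:,::-1] for i in range(1,n) if st[i,4]>80])
rw=ray('wrist',rp,10,P)[:,:2]; vx,vy,x0,y0=cv2.fitLine(rw.astype(np.float32),cv2.DIST_L2,0,.01,.01).ravel(); print('red line yaw',np.degrees(np.arctan2(vy,vx)))
print('red',np.round(R,1)); 
if len(R)==2: print('redmid',((R[0]+R[1])/2).round(1),'yaw',np.degrees(np.arctan2(*(R[0]-R[1])[1::-1])))
w=cv2.inRange(hsv,(0,0,190),(180,60,255))&hm
n,l,st,c=cv2.connectedComponentsWithStats(w)
for i in range(1,n):
    if st[i,4]>20:
        print('white',c[i].round(1),st[i,4],ray('wrist',c[i],10,P).round(1))
        if st[i,4]>400:
            hh=cv2.convexHull(np.argwhere(l==i)[:,::-1].astype(np.float32));
            print('support ell',cv2.minEnclosingCircle(ray('wrist',hh[:,0],18,P)[:,:2].astype(np.float32)))
E
python3 base.py pics/w2.png
python3 - <<'E'
from h import *
z=np.load('pics/w2.png.npz');P=(z['R'],z['e'])
im=cv2.imread('pics/w2.png'); cv2.imwrite('pics/w2z.png',cv2.resize(im[125:235,200:310],None,fx=5,fy=5,interpolation=cv2.INTER_CUBIC))
print(ray('wrist',[256,179.5],62,P))
E
```

```text
corners [[341.0, 111.0], [280.0, 252.0], [176.0, 217.0], [224.0, 66.0]]
[[622.6, -120.3], [471.2, -84.8], [497.5, 26.8], [648.5, -8.1]] mean [559.9 -46.6  10. ]
plate rect ((560.43798828125, -46.82353973388672), (117.5540771484375, 156.7374725341797), 76.95466613769531)
red line yaw -13.051078
red [[616.5 -60.2  10. ]
 [503.  -33.9  10. ]]
redmid [559.7 -47.1  10. ] yaw -13.05295180038879
white [253.  115.2] 64 [[608.7 -39.2  10. ]]
white [255.3 161.7] 1703 [[564.9 -46.9  10. ]]
support ell ((559.6696166992188, -47.06557846069336), 31.7762451171875)
white [256.3 214.9] 50 [[509.9 -54.7  10. ]]
[[561.24360768 -47.90900978  62.        ]]
```

View pics/w2z.png

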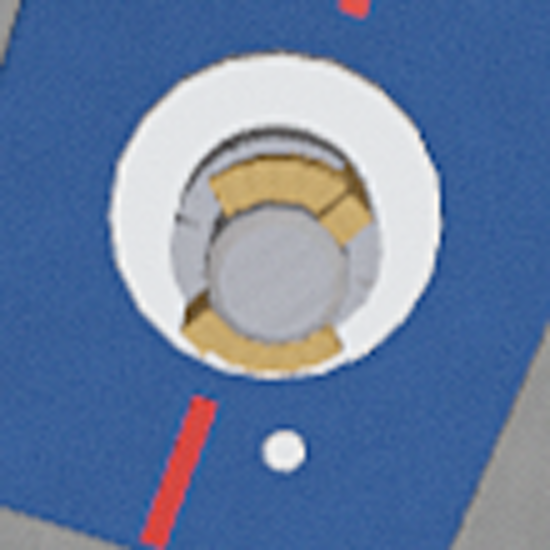

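>>> apply_moves(increments=[[8.7, 0, -2.2, 0.09, 0], [8.7, 0, -2.2, 0.09, 0], [8.7, 0, -2.2, 0.09, 0], [8.7, 0, -2.2, 0.09, 0], [8.7, 0, -2.2, 0.09, 0], [8.7, 0, -2.2, 0.09, 0], [8.7, 0, -2.2, 0.09, 0], [8.7, 0, -2.2, 0.09, 0], [8.7, 0, -2.2, 0.09, 0], [8.7, 0, -2.2, 0.09, 0], [8.7, 0, -2.2, 0.09, 0], [8.7, 0, -2.2, 0.09, 0], [8.7, 0, -2.2, 0.09, 0], [8.7, 0, -2.2, 0.09, 0], [8.7, 0, 0, 0, 0], [8.7, 0, 0, 0, 0]])

```text
time_s: 4.2
eef_pos: [505.6, 255.7, 200.4]
tool_rot: [1.29, 1.57, -1.73]
force: [1.1, 0.5, -0.2]
opening: 0.999
```

```bash
python3 - <<'E'
from h import *
ax(); im,P=snapw('pics/w3.png')
g=cv2.cvtColor(cv2.imread('pics/w3.png'),cv2.COLOR_BGR2GRAY)
k=(g<85).astype(np.uint8)*255; k[230:]=0
cs,h=cv2.findContours(k,cv2.RETR_CCOMP,cv2.CHAIN_APPROX_NONE)
for i,c in enumerate(cs):
    if len(c)>50: print(cv2.boundingRect(c),h[0][i][3],[cv2.minEnclosingCircle(ray('wrist',c[:,0],zz,P)[:,:2].astype(np.float32)) for zz in (16,0)])
E
```

```text
t 4.2 e [505.6 255.7 200.4] yaw_y -83.05 xdown [-1.e-04 -7.e-04 -1.e+00] F [ 1.1  0.5 -0.2] T [-0.  0. -0.] op 86.9 q6 1.78
(11, 161, 97, 69) -1 [((459.39837646484375, 443.5444641113281), 54.43750762939453), ((453.0684814453125, 452.3828125), 57.13309860229492)]
(228, 157, 48, 37) -1 [((509.1011962890625, 258.3578796386719), 23.92635154724121), ((505.23236083984375, 258.0262756347656), 25.111164093017578)]
(0, 156, 118, 45) -1 [((477.56280517578125, 443.49951171875), 57.56290817260742), ((472.13232421875, 452.33563232421875), 60.41326904296875)]
(222, 135, 60, 22) -1 [((522.5751953125, 260.8915710449219), 28.113088607788086), ((519.3736572265625, 260.6854248046875), 29.505163192749023)]
(471, 133, 41, 88) -1 [((530.8246459960938, 7.879304885864258), 44.75246810913086), ((528.0316162109375, -4.855376720428467), 46.968509674072266)]
```

View pics/w3.png

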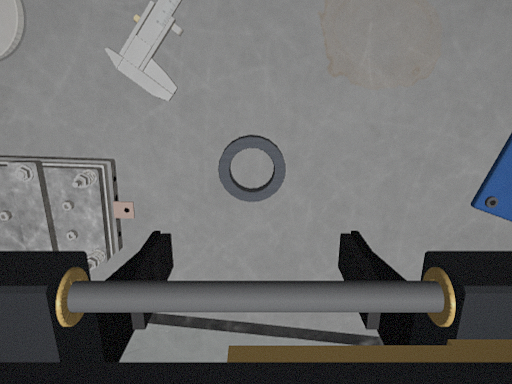

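```bash
python3 - <<'E'
from h import *
z=np.load('pics/w3.png.npz');P=(z['R'],z['e'])
g=cv2.cvtColor(cv2.imread('pics/w3.png'),cv2.COLOR_BGR2GRAY)[125:212,205:300]
g=cv2.GaussianBlur(g,(3,3),0)
for th in (100,110,118):
    k=(g<th).astype(np.uint8)*255
    cs,h=cv2.findContours(k,cv2.RETR_CCOMP,cv2.CHAIN_APPROX_NONE)
    for i,c in enumerate(cs):
        if len(c)>80:
            q=c[:,0]+[205,125]
            e=cv2.fitEllipse(ray('wrist',q,16,P)[:,:2].astype(np.float32)); print(th,h[0][i][3],cv2.boundingRect(q.astype(np.int32)),e)
            to_=e[0]
to([559.7-54.7,258,200])
E
```

```text
100 -1 (219, 135, 66, 66) ((509.82440185546875, 259.4408264160156), (63.04161071777344, 64.85078430175781), 89.62467193603516)
100 0 (229, 146, 46, 43) ((510.8553161621094, 259.52569580078125), (40.94574737548828, 42.49507141113281), 178.79676818847656)
110 -1 (218, 134, 68, 68) ((509.68170166015625, 259.46881103515625), (63.719825744628906, 65.54545593261719), 95.65655517578125)
110 0 (230, 147, 45, 42) ((510.71368408203125, 259.47467041015625), (40.51569747924805, 41.767940521240234), 0.593641996383667)
118 -1 (218, 134, 68, 68) ((509.6281433105469, 259.3888244628906), (64.42010498046875, 66.17825317382812), 91.99274444580078)
118 0 (230, 147, 44, 42) ((510.70684814453125, 259.54241943359375), (39.826087951660156, 41.45351028442383), 3.017263412475586)
t 4.25 e [505.7 255.1 200.4] yaw_y -83.11 xdown [-2.e-04 -9.e-04 -1.e+00] F [ 1.  -0.3 -0.4] T [ 0.01 -0.    0.05] op 87.0 q6 1.78
dx dy dz cm [ 0.04 -0.3   0.03]
```

>>> apply_moves(increments=[[8.7, 2.0, -0.39, -0.41, 0], [8.7, 2.5, 0, 0, 0], [8.7, 2.5, 0, 0, 0], [8.7, 2.5, 0, 0, 0], [8.7, 2.5, 0, 0, 0], [8.7, 2.0, 0, 0, 0], [8.7, 1.5, 0, 0, 0], [8.7, 1.0, 0, 0, 0], [8.7, 0.6, 0, 0, 0], [8.7, 0.3, 0, 0, 0], [8.7, 0, 0, 0, 0]], newtons=25)

```text
time_s: 5.17
eef_pos: [509.5, 260.0, 26.6]
tool_rot: [1.636, 1.571, -1.387]
force: [0.3, -0.4, 0.2]
opening: 1.003
```

```bash
python3 - <<'E'
from h import *
to([509.3,259.5,25]); im,P=snapw('pics/w4.png')
E
```

```text
t 5.17 e [509.5 260.   26.6] yaw_y -83.17 xdown [ 0.e+00 -1.e-04 -1.e+00] F [ 0.3 -0.4  0.2] T [ 0.02 -0.01 -0.04] op 87.2 q6 1.79
dx dy dz cm [0.16 0.05 0.02]
```

View pics/w4.png

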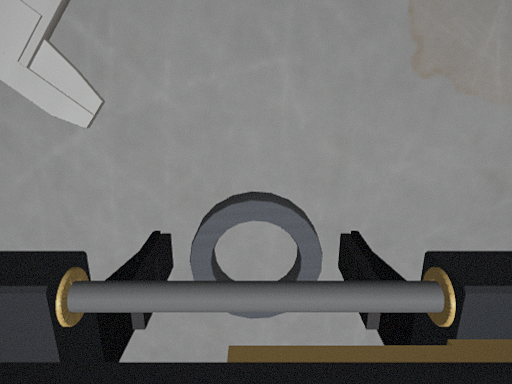

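The ring spans columns 190–322 between the pads, so it is centred. Closing.

>>> apply_moves(increments=[[8.7, 0.1, 0, 0, 0], [6.0, 0, 0, 0, 0], [6.0, 0, 0, 0, 0], [6.0, 0, 0, 0, 0], [6.0, 0, 0, 0, 0], [6.0, 0, 0, 0, 0], [6.0, 0, 0, 0, 0], [6.0, 0, 0, 0, 0], [6.0, 0, 0, 0, 0]], newtons=25)

```text
time_s: 5.97
eef_pos: [509.4, 260.6, 25.9]
tool_rot: [-2.971, 1.57, 0.29]
force: [-1.0, -0.2, 4.1]
opening: 0.759
```

```bash
python3 - <<'E'
from h import *
to([509.5,260,200]); im,P=snapw('pics/w5.png')
g=cv2.cvtColor(im,cv2.COLOR_RGB2GRAY)
k=(cv2.GaussianBlur(g,(3,3),0)<105).astype(np.uint8)*255; k[284:]=0
k[:,:180]=0;k[:,335:]=0
cs,h=cv2.findContours(k,cv2.RETR_EXTERNAL,cv2.CHAIN_APPROX_NONE)
print([cv2.boundingRect(c) for c in cs if len(c)>60])
print(proj('wrist',[[509.4+33*np.cos(a),260+33*np.sin(a),16] for a in np.linspace(0,2*np.pi,9)],P).round(0).tolist())
E
```

```text
t 5.97 e [509.4 260.6  25.9] yaw_y -83.13 xdown [ 4.e-04  1.e-04 -1.e+00] F [-1.  -0.2  4.1] T [-0.1   0.16  0.02] op 66.0 q6 1.79
dx dy dz cm [-1.741e+01  6.000e-02 -1.000e-02]
[(180, 192, 155, 92)]
[[264.0, 198.0], [211.0, 212.0], [187.0, 255.0], [204.0, 299.0], [248.0, 320.0], [296.0, 308.0], [323.0, 270.0], [311.0, 223.0], [264.0, 198.0]]
```

View pics/w5.png

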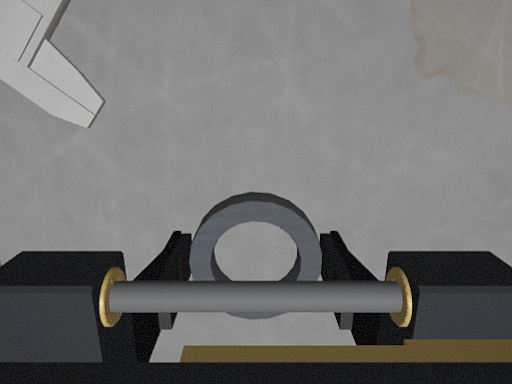

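>>> apply_moves(increments=[[6.0, -0.4, 0, 0, 0], [6.0, -1.0, 0, 0, 0], [6.0, -1.6, 0, 0, 0], [6.0, -2.0, 0, 0, 0], [6.0, -2.0, 0, 0, 0], [6.0, -2.0, 0, 0, 0], [6.0, -1.0, 0, 0, 0], [6.0, 0, 0, 0, 0]])

```text
time_s: 6.68
eef_pos: [511.0, 261.2, 128.9]
tool_rot: [-2.918, 1.565, 0.343]
force: [1.4, -0.5, -1.7]
opening: 0.761
```

>>> apply_moves(increments=[[6.0, 0, 1.0, -0.04, 0], [6.0, 0, 1.9, -0.08, 0], [6.0, 0, 1.9, -0.08, 0], [6.0, 0, 1.9, -0.08, 0], [6.0, 0, 1.9, -0.08, 0], [6.0, 0, 1.9, -0.08, 0], [6.0, 0, 1.9, -0.08, 0], [6.0, 0, 1.9, -0.08, 0], [6.0, 0, 1.9, -0.08, 0], [6.0, 0, 1.9, -0.08, 0], [6.0, 0, 1.9, -0.08, 0], [6.0, 0, 1.9, -0.08, 0], [6.0, 0, 1.9, -0.08, 0], [6.0, 0, 1.9, -0.08, 0], [6.0, 0, 1.9, -0.08, 0], [6.0, 0, 1.9, -0.08, 0], [6.0, 0, 1.6, -0.08, 0], [6.0, 0, 0, 0, 0], [6.0, 0, 0, 0, 0]])

```text
time_s: 8.27
eef_pos: [558.1, -47.6, 123.7]
tool_rot: [-0.364, 1.568, 2.895]
force: [-0.5, 0.2, -1.3]
opening: 0.762
```

```bash
python3 - <<'E'
from h import *
to([559.7,-47,45]); im,P=snapw('pics/w6.png')
E
python3 base.py pics/w6.png
```

```text
t 8.27 e [558.1 -47.6 123.7] yaw_y -83.26 xdown [-3.2e-03  8.0e-04 -1.0e+00] F [-0.5  0.2 -1.3] T [ 0.02 -0.    0.07] op 66.3 q6 1.23
dx dy dz cm [ 7.87 -0.03 -0.19]
corners [[365.0, 122.0], [316.0, 233.0], [156.0, 255.0], [213.0, 65.0]]
[[623.0, -120.0], [532.6, -99.8], [497.8, 26.6], [648.7, -7.9]] mean [575.5 -50.3  10. ]
plate rect ((560.904296875, -46.917015075683594), (117.2858657836914, 156.12713623046875), 76.94757843017578)
red line yaw -13.006255
red [[616.7 -60.3  10. ]]
white [251.5 128.5] 111 [[608.7 -39.2  10. ]]
white [253.8 177. ] 2106 [[572.7 -45.1  10. ]]
support ell ((560.1791381835938, -46.874332427978516), 31.595077514648438)
white [254.3 226.3] 197 [[532.5 -50.2  10. ]]
white [273.2 227.6] 51 [[533.2 -65.2  10. ]]
```

View pics/w6.png

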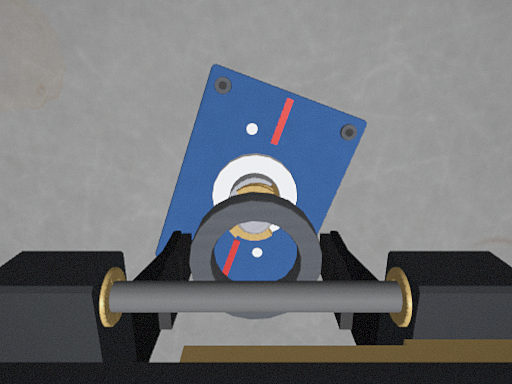

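>>> apply_moves(increments=[[6.0, 0.5, 0, -0.16, 0], [6.0, 1.0, 0, 0, 0], [6.0, 1.0, 0, 0, 0], [6.0, 0.8, 0, 0, 0], [6.0, 0.5, 0, 0, 0], [6.0, 0.4, 0, 0, 0], [6.0, 0.3, 0, 0, 0], [6.0, 0, 0, 0, 0]])

```text
time_s: 8.98
eef_pos: [560.6, -46.3, 79.8]
tool_rot: [-0.337, 1.57, 2.925]
force: [-0.8, -0.7, -1.5]
opening: 0.757
```

```bash
python3 - <<'E'
from h import *
to([559.7,-47,44.5]); im,P=snapw('pics/w7.png')
E
```

```text
t 8.98 e [560.6 -46.3  79.8] yaw_y -83.13 xdown [-1.1e-03  2.0e-04 -1.0e+00] F [-0.8 -0.7 -1.5] T [ 0.08  0.01 -0.03] op 65.9 q6 1.23
dx dy dz cm [3.53 0.06 0.09]
```

View pics/w7.png

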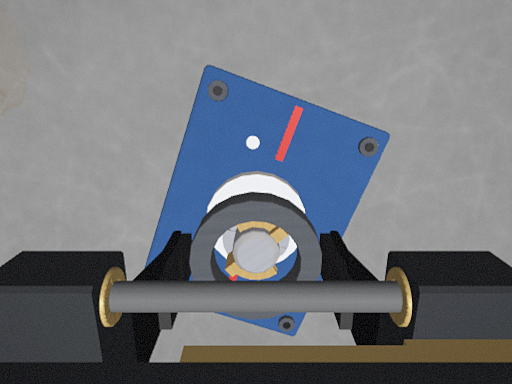

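The post sits inside the bore with a clear margin and no contact force shows. Continuing down.

>>> apply_moves(increments=[[6.0, 0.5, 0.05, 0.09, 0], [6.0, 0.7, 0, 0, 0], [6.0, 0.7, 0, 0, 0], [6.0, 0.6, 0, 0, 0], [6.0, 0.5, 0, 0, 0], [6.0, 0.3, 0, 0, 0], [6.0, 0.1, 0, 0, 0], [6.0, 0, 0, 0, 0]])

```text
time_s: 9.7
eef_pos: [559.9, -47.0, 46.1]
tool_rot: [-0.345, 1.57, 2.916]
force: [-0.4, -0.6, -2.1]
opening: 0.757
```

```bash
python3 - <<'E'
from h import *
to([559.7,-47,44.5])
E
```

```text
t 9.7 e [559.9 -47.   46.1] yaw_y -83.14 xdown [-7.e-04  2.e-04 -1.e+00] F [-0.4 -0.6 -2.1] T [0.02 0.02 0.01] op 65.8 q6 1.23
dx dy dz cm [ 0.16 -0.01  0.02]
```

>>> apply_moves(increments=[[6.0, 0.15, 0, 0, 0], [6.0, 0.05, 0, 0, 0], [7.6, 0, 0, 0, 0], [8.7, 0, 0, 0, 0], [8.7, 0, 0, 0, 0], [8.7, 0, 0, 0, 0], [8.7, 0, 0, 0, 0], [8.7, -0.5, 0, 0, 0], [8.7, -1.5, 0, 0, 0], [8.7, -2.5, 0, 0, 0], [8.7, -3, 0, 0, 0], [8.7, -3, 0, 0, 0], [8.7, -2.5, 0, 0, 0], [8.7, -1.5, 0, 0, 0], [8.7, -1, 0, 0, 0], [8.7, 0, 0, 0, 0], [8.7, 0, 0, 0, 0]])

```text
time_s: 11.12
eef_pos: [560.1, -47.1, 199.5]
tool_rot: [2.812, 1.57, -0.209]
force: [-0.3, 0.5, -0.0]
opening: 0.999
```

```bash
python3 - <<'E'
from h import *
ax(); im,P=snapw('pics/w8.png')
cv2.imwrite('pics/w8z.png',cv2.resize(im[100:260,150:360,::-1],None,fx=3.5,fy=3.5,interpolation=cv2.INTER_CUBIC))
for z,r,c in ((18,33,0),(34,33,0),(34,22,0)):
    print(z,r,proj('wrist',[[559.7+r*np.cos(a),-47+r*np.sin(a),z] for a in np.linspace(0,2*np.pi,5)],P).round(0).tolist())
E
python3 base.py pics/w8.png
```

```text
t 11.12 e [560.1 -47.1 199.5] yaw_y -83.13 xdown [ 3.e-04 -1.e-04 -1.e+00] F [-0.3  0.5 -0. ] T [-0.02  0.01 -0.01] op 86.9 q6 1.23
18 33 [[259.0, 141.0], [220.0, 171.0], [251.0, 207.0], [289.0, 179.0], [259.0, 141.0]]
34 33 [[259.0, 143.0], [219.0, 175.0], [251.0, 212.0], [290.0, 183.0], [259.0, 143.0]]
34 22 [[258.0, 155.0], [231.0, 176.0], [252.0, 202.0], [278.0, 182.0], [258.0, 155.0]]
corners [[341.0, 117.0], [280.0, 257.0], [176.0, 222.0], [223.0, 73.0]]
[[622.5, -120.8], [471.2, -84.6], [498.1, 27.2], [648.1, -7.6]] mean [560.  -46.5  10. ]
plate rect ((560.36181640625, -46.75001525878906), (117.46656036376953, 157.0413360595703), 76.95648956298828)
red line yaw -13.054107
red [[616.6 -60.2  10. ]
 [502.9 -33.9  10. ]]
redmid [559.8 -47.   10. ] yaw -13.055708437785684
white [252.7 121.4] 63 [[608.6 -39.2  10. ]]
white [274.8 172.9] 77 [[561.8 -66.6  10. ]]
white [237.1 176.9] 92 [[553.3 -30.3  10. ]]
white [248.6 190. ] 37 [[541.2 -43.   10. ]]
white [270.3 186.9] 34 [[547.  -64.1  10. ]]
white [256.5 220.2] 50 [[509.9 -54.8  10. ]]
```

View pics/w8z.png

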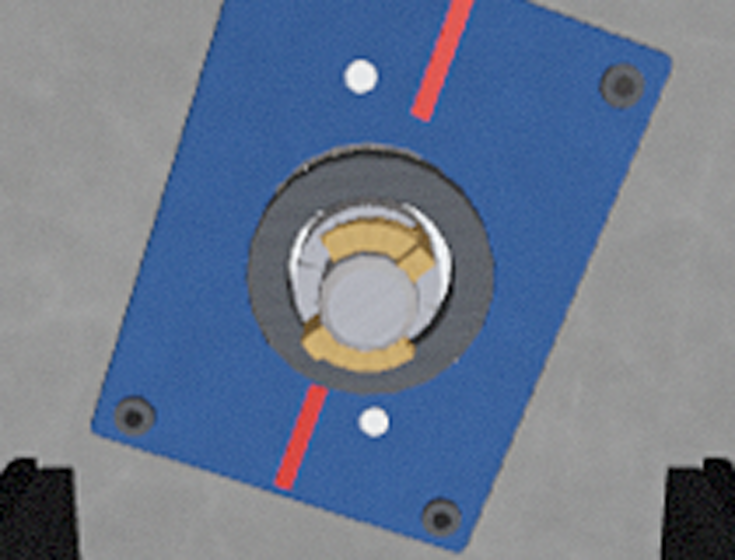

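>>> apply_moves(increments=[[8.7, 0.2, 0.8, 0.46, 0], [8.7, 0.5, 1.58, 0.91, 0], [8.7, 0.5, 1.58, 0.91, 0], [8.7, 0.5, 1.58, 0.91, 0], [8.7, 0.5, 1.58, 0.91, 0], [8.7, 0.5, 1.58, 0.91, 0], [8.7, 0.5, 1.58, 0.91, 0], [8.7, 0.5, 1.58, 0.91, 0], [8.7, 0.5, 1.58, 0.91, 0], [8.7, 0.5, 1.58, 0.91, 0], [8.7, 0.5, 1.58, 0.91, 0], [8.7, 0.5, 0.8, 0.46, 0], [8.7, 0.3, 0, 0, 0], [8.7, 0, 0, 0, 0]])

```text
time_s: 12.33
eef_pos: [480.3, -231.4, 137.7]
tool_rot: [-0.821, 1.568, 2.439]
force: [0.2, 0.7, -0.5]
opening: 1.001
```

```bash
python3 - <<'E'
from h import *
to([481.5,-232,63]); im,P=snapw('pics/w9.png')
hsv=cv2.cvtColor(im,cv2.COLOR_RGB2HSV)
m=cv2.inRange(hsv,(5,120,100),(22,255,255)); m[:,:225]=0;m[:,290:]=0
m=cv2.morphologyEx(m,cv2.MORPH_CLOSE,np.ones((9,9)))
n,l,st,c=cv2.connectedComponentsWithStats(m); i=1+np.argmax(st[1:,4]); print(st[i])
d=cv2.inRange(hsv,(0,0,180),(180,100,255)); d[:,:235]=0;d[:,275:]=0
n,l,st,c=cv2.connectedComponentsWithStats(d)
for i in range(1,n):
    if 30<st[i,4]<300: print('dot',c[i].round(1),st[i],ray('wrist',c[i],63,P).round(1))
E
```

```text
t 12.33 e [ 480.3 -231.4  137.7] yaw_y -83.22 xdown [-0.0025  0.0021 -1.    ] F [ 0.2  0.7 -0.5] T [ 0.04  0.   -0.  ] op 87.1 q6 0.86
dx dy dz cm [ 7.47  0.09 -0.13]
[ 248  140   18  130 2212]
dot [256.1 159.4] [251 154  12  12 109] [[ 517.  -227.9   63. ]]
dot [256.6 260.8] [252 256  10  10  82] [[ 445.9 -236.7   63. ]]
dot [263.3 315.1] [254 312  21   8 110] [[ 402.3 -246.9   63. ]]
```

View pics/w9.png

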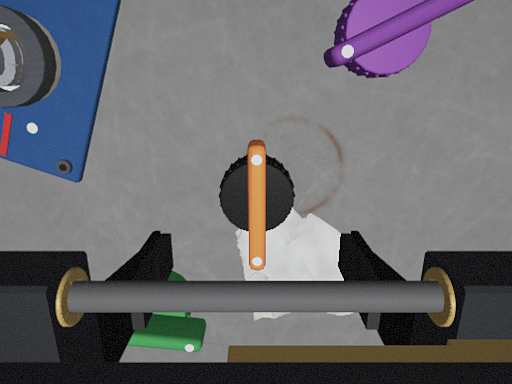

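```bash
python3 - <<'E'
from h import *
z=np.load('pics/w9.png.npz');P=(z['R'],z['e'])
g=cv2.cvtColor(cv2.imread('pics/w9.png'),cv2.COLOR_BGR2GRAY); k=(g<70).astype(np.uint8)*255;k[:,:215]=0;k[:,300:]=0;k[:145]=0;k[240:]=0
q=np.argwhere(k)[:,::-1]; 
h=cv2.convexHull(q.astype(np.float32))[:,0]
for zz in (35,0): print(zz,cv2.minEnclosingCircle(ray('wrist',h,zz,P)[:,:2].astype(np.float32)),ray('wrist',[[257,q[:,1].max()],[257,q[:,1].min()]],zz,P).round(1).tolist())
to([481.5,-232.3,62])
E
```

```text
35 ((488.71881103515625, -231.13926696777344), 33.186119079589844) [[456.7, -235.7, 35.0], [521.4, -228.0, 35.0]]
0 ((478.036376953125, -232.36312866210938), 38.00028991699219) [[441.4, -237.6, 0.0], [515.5, -228.7, 0.0]]
t 12.38 e [ 480.9 -231.1  138.4] yaw_y -83.17 xdown [-0.0015  0.0016 -1.    ] F [0.1 0.3 0.2] T [0.01 0.08 0.01] op 86.9 q6 0.86
dx dy dz cm [ 7.64  0.14 -0.05]
```

```bash
python3 - <<'E'
from h import *
im=cv2.imread('pics/w9.png'); cv2.imwrite('pics/w9z.png',cv2.resize(im[130:280,205:310],None,fx=4,fy=4,interpolation=cv2.INTER_CUBIC))
z=np.load('pics/w9.png.npz');P=(z['R'],z['e'])
c=np.array([481.5,-232.3]);b=np.radians(7.05);u=np.array([np.cos(b),np.sin(b)]);n=np.array([-u[1],u[0]])
for t,zz in ((0,35),(29.5,35),(29.5,0),(-29.5,35),(-29.5,0),(45,63),(-45,63),(45,35)):
    print(t,zz,proj('wrist',[[*(c+t*u),zz]],P).round(1))
for t in(29.5,-29.5): print('side',t,proj('wrist',[[*(c+t*n),35],[*(c+t*n),0]],P).round(1).tolist())
E
```

```text
0 35 [[256.4 198.9]]
29.5 35 [[256.2 159.8]]
29.5 0 [[256.2 150.7]]
-29.5 35 [[256.5 235.4]]
-29.5 0 [[256.5 218.3]]
45 63 [[256.1 144.9]]
-45 63 [[256.6 272.4]]
45 35 [[256.1 138.1]]
side 29.5 [[216.5, 199.1], [221.2, 185.7]]
side -29.5 [[296.2, 198.8], [291.6, 185.4]]
```

View pics/w9z.png

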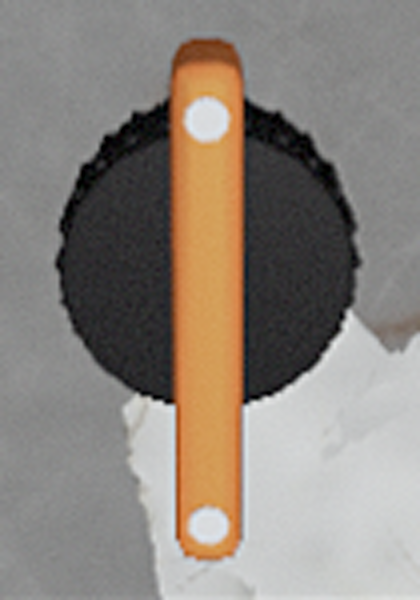

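>>> apply_moves(increments=[[8.7, 1.0, 0.13, -0.07, 0], [8.7, 1.5, 0, 0, 0], [8.7, 1.5, 0, 0, 0], [8.7, 1.5, 0, 0, 0], [8.7, 1.0, 0, 0, 0], [8.7, 0.7, 0, 0, 0], [8.7, 0.3, 0, 0, 0], [8.7, 0, 0, 0, 0], [8.7, 0, 0, 0, 0]])

```text
time_s: 13.13
eef_pos: [482.8, -233.1, 65.0]
tool_rot: [2.461, 1.57, -0.56]
force: [0.9, -0.3, 0.3]
opening: 1.002
```

```bash
python3 - <<'E'
from h import *
to([481.7,-232.3,62]); im,P=snapw('pics/w10.png')
E
```

```text
t 13.13 e [ 482.8 -233.1   65. ] yaw_y -83.12 xdown [ 6.e-04 -4.e-04 -1.e+00] F [ 0.9 -0.3  0.3] T [ 0.02 -0.03  0.02] op 87.2 q6 0.85
dx dy dz cm [ 0.3  -0.09  0.1 ]
```

View pics/w10.png

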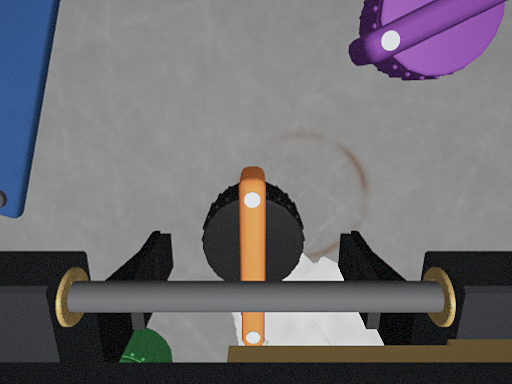

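>>> apply_moves(increments=[[8.7, 0.3, -0.09, 0.1, 0], [8.7, 0, 0, 0, 0], [5, 0, 0, 0, 0], [2.5, 0, 0, 0, 0], [0.8, 0, 0, 0, 0], [0.8, 0, 0, 0, 0], [0.8, 0, 0, 0, 0], [0.8, 0, 0, 0, 0], [0.8, 0, 0, 0, 0], [0.8, 0, 0, 0, 0], [0.8, 0, 0, 0, 0], [0.8, 0, 0, 0, 0], [0.8, 0, 0, 0, 0], [0.8, 0, 0, 0, 0]], newtons=25)

```text
time_s: 14.35
eef_pos: [481.2, -232.2, 61.5]
tool_rot: [-2.963, 1.571, 0.299]
force: [0.8, 0.3, 0.1]
opening: 0.173
```

```bash
python3 - <<'E'
from h import *
to([481.7,-232.3,160]); im,P=snapw('pics/w11.png')
E
```

```text
t 14.35 e [ 481.2 -232.2   61.5] yaw_y -83.14 xdown [ 0.  0. -1.] F [0.8 0.3 0.1] T [0.04 0.02 0.  ] op 15.0 q6 0.85
dx dy dz cm [-9.85  0.01 -0.05]
```

View pics/w11.png

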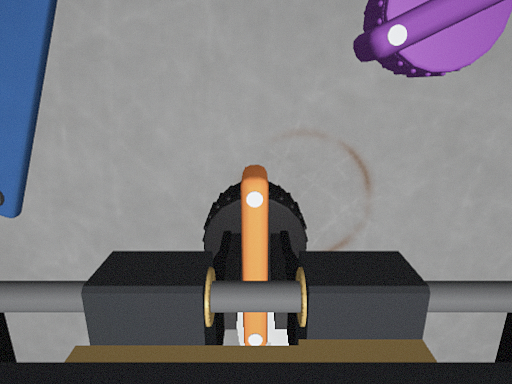

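>>> apply_moves(increments=[[0.8, 0, 0, 0, 0], [0.8, 0, 0, 0, 0], [0.8, 0, 0, 0, 0], [0.8, 0, 0, 0, 0]])

```text
time_s: 14.73
eef_pos: [481.2, -232.2, 61.5]
tool_rot: [-2.109, 1.571, 1.152]
force: [-0.9, 0.6, -0.7]
opening: 0.14
```

```bash
python3 - <<'E'
from h import *
to([481.7,-232.3,160])
E
```

```text
t 14.73 e [ 481.2 -232.2   61.5] yaw_y -83.14 xdown [ 0.  0. -1.] F [-0.9  0.6 -0.7] T [ 0.02  0.   -0.02] op 12.2 q6 0.85
dx dy dz cm [-9.85  0.01 -0.05]
```

>>> apply_moves(increments=[[0.8, -0.5, 0, 0, 0], [0.8, -1.2, 0, 0, 0], [0.8, -1.8, 0, 0, 0], [0.8, -2.0, 0, 0, 0], [0.8, -2.0, 0, 0, 0], [0.8, -1.8, 0, 0, 0], [0.8, -1.0, 0, 0, 0], [0.8, -0.5, 0, 0, 0], [0.8, 0, 0, 0, 0]])

```text
time_s: 15.48
eef_pos: [481.9, -232.7, 171.1]
tool_rot: [2.43, 1.568, -0.592]
force: [-0.4, 0.6, -1.9]
opening: 0.14
```

>>> apply_moves(increments=[[0.8, 0, -0.75, -0.42, 0], [0.8, 0, -1.45, -0.83, 0], [0.8, 0, -1.45, -0.83, 0], [0.8, 0, -1.45, -0.83, 0], [0.8, 0, -1.45, -0.83, 0], [0.8, 0, -1.45, -0.83, 0], [0.8, 0, -1.45, -0.83, 0], [0.8, 0, -1.45, -0.83, 0], [0.8, 0, -1.45, -0.83, 0], [0.8, 0, -1.45, -0.83, 0], [0.8, 0, -1.45, -0.83, 0], [0.8, 0, -1.45, -0.83, 0], [0.8, 0, -0.75, -0.42, 0], [0.8, 0, 0, 0, -0.03], [0.8, 0, 0, 0, -0.03], [0.8, 0, 0, 0, 0], [0.8, 0, 0, 0, 0]])

```text
time_s: 16.9
eef_pos: [558.7, -46.8, 168.5]
tool_rot: [-0.361, 1.569, 2.96]
force: [-0.3, 0.3, -1.2]
opening: 0.134
```

```bash
python3 - <<'E'
from h import *
to([559.2,-47.0,116]); im,P=snapw('pics/w12.png')
s=cams.snapshot('scene'); cv2.imwrite('pics/s12.png',cv2.resize(s[150:280,180:350,::-1],None,fx=4,fy=4,interpolation=cv2.INTER_CUBIC))
hsv=cv2.cvtColor(im,cv2.COLOR_RGB2HSV)
d=cv2.inRange(hsv,(0,0,180),(180,100,255)); d[:,:235]=0;d[:,275:]=0
n,l,st,c=cv2.connectedComponentsWithStats(d)
for i in range(1,n):
    if 30<st[i,4]<600: print('dot',c[i].round(1),st[i],ray('wrist',c[i],P[1][2]+1.5,P).round(1))
E
python3 base.py pics/w12.png
```

```text
t 16.9 e [558.7 -46.8 168.5] yaw_y -79.74 xdown [-1.8e-03  3.0e-04 -1.0e+00] F [-0.3  0.3 -1.2] T [0.01 0.   0.  ] op 11.7 q6 1.17
dx dy dz cm [ 5.25  0.03 -0.05]
dot [256.7 123. ] [252 118  10  11  90] [[625.5 -35.9 170. ]]
dot [239.6 176.1] [235 168  10  15  68] [[603.1 -32.8 170. ]]
dot [255.  198.9] [247 191  17  17 230] [[594.5 -40.8 170. ]]
dot [255.1 339.3] [248 333  15  13 160] [[524.  -53.6 170. ]]
corners [[353.0, 123.0], [305.0, 220.0], [204.0, 243.0], [166.0, 229.0], [227.0, 67.0]]
[[623.3, -120.0], [529.3, -99.4], [489.2, -10.2], [497.1, 26.8], [648.6, -7.5]] mean [557.5 -42.1  10. ]
plate rect ((560.404296875, -46.77142333984375), (117.37322998046875, 156.92955017089844), 76.95945739746094)
red line yaw -13.057626
red [[616.6 -60.3  10. ]]
white [256.5 122.9] 83 [[608.7 -39.1  10. ]]
white [277. 176.] 65 [[566.1 -65.5  10. ]]
white [239.4 176.3] 62 [[559.8 -32.5  10. ]]
white [233.1 178.7] 36 [[556.6 -27.4  10. ]]
white [255.1 198.8] 220 [[541.4 -50.1  10. ]]
```

View pics/w12.png

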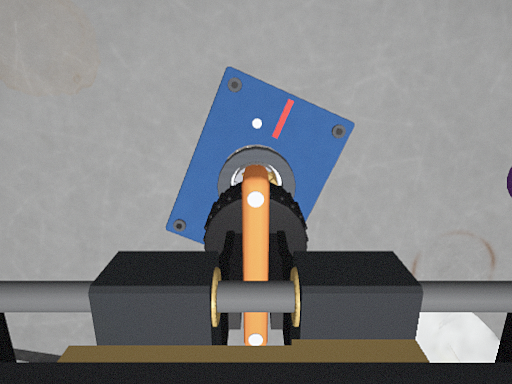

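View pics/s12.png

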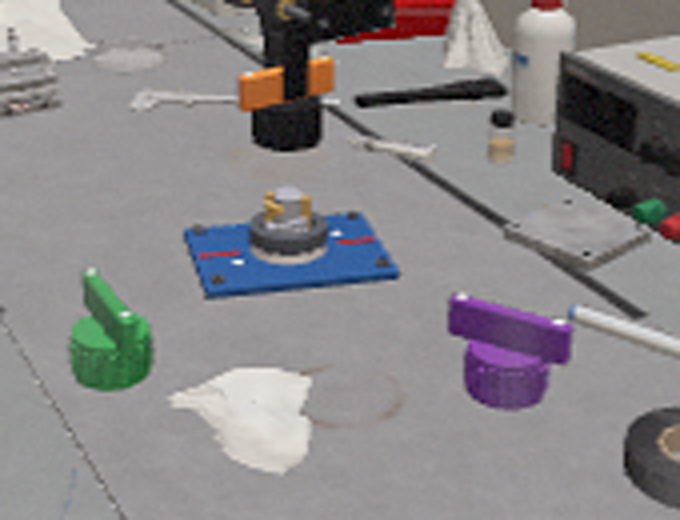

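>>> apply_moves(increments=[[0.8, 0.5, 0, -0.04, 0], [0.8, 1.0, 0, 0, 0], [0.8, 1.0, 0, 0, 0], [0.8, 0.8, 0, 0, 0], [0.8, 0.5, 0, 0, 0], [0.8, 0.3, 0, 0, 0], [0.8, 0, 0, 0, 0], [0.8, 0, 0, 0, 0]])

```text
time_s: 17.67
eef_pos: [559.8, -47.0, 128.4]
tool_rot: [-0.471, 1.571, 2.851]
force: [-0.6, -0.8, -1.3]
opening: 0.134
```

```bash
python3 - <<'E'
from h import *
to([559.2,-46.8,114.5])
E
```

```text
t 17.67 e [559.8 -47.  128.4] yaw_y -79.7 xdown [-2.e-04  1.e-04 -1.e+00] F [-0.6 -0.8 -1.3] T [-0.02 -0.01  0.06] op 11.7 q6 1.17
dx dy dz cm [ 1.39 -0.03  0.05]
```

>>> apply_moves(increments=[[0.8, 0.2, -0.02, 0.05, 0], [0.8, 0.3, 0, 0, 0], [0.8, 0.3, 0, 0, 0], [0.8, 0.2, 0, 0, 0], [0.8, 0.1, 0, 0, 0], [0.8, 0, 0, 0, 0]])

```text
time_s: 18.17
eef_pos: [559.0, -46.9, 117.1]
tool_rot: [-0.414, 1.57, 2.908]
force: [0.4, 1.1, -1.0]
opening: 0.135
```

```bash
python3 - <<'E'
from h import *
to([559.2,-46.8,114.5])
E
```

```text
t 18.17 e [559.  -46.9 117.1] yaw_y -79.7 xdown [-6.e-04  1.e-04 -1.e+00] F [ 0.4  1.1 -1. ] T [0.04 0.02 0.05] op 11.7 q6 1.17
dx dy dz cm [ 0.26 -0.   -0.02]
```

>>> apply_moves(increments=[[0.8, 0.1, 0, 0, 0], [0.8, 0.1, 0, 0, 0], [0.8, 0.05, 0, 0, 0], [0.8, 0, 0, 0, 0], [0.8, 0, 0, 0, 0]])

```text
time_s: 18.58
eef_pos: [559.2, -46.9, 115.0]
tool_rot: [2.782, 1.571, -0.18]
force: [0.4, 0.4, -0.6]
opening: 0.137
```

```bash
python3 - <<'E'
from h import *
to([559.2,-46.8,114.5]); im,P=snapw('pics/w13.png')
s=cams.snapshot('scene'); cv2.imwrite('pics/s13.png',cv2.resize(s[150:280,180:350,::-1],None,fx=4,fy=4,interpolation=cv2.INTER_CUBIC))
E
```

```text
t 18.58 e [559.2 -46.9 115. ] yaw_y -79.7 xdown [ 0. -0. -1.] F [ 0.4  0.4 -0.6] T [0.07 0.02 0.06] op 11.9 q6 1.17
dx dy dz cm [ 0.05 -0.01  0.  ]
```

View pics/s13.png

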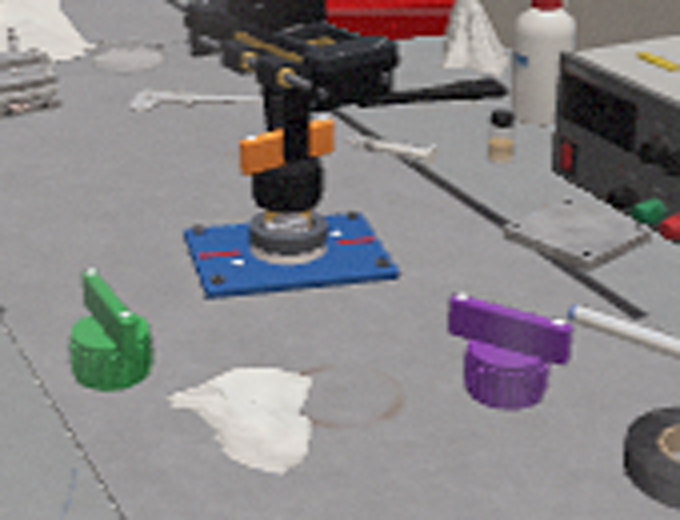

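>>> apply_moves(increments=[[1.6, 0, 0, 0, 0], [1.6, 0, 0, 0, 0], [1.6, 0, 0, 0, 0], [1.6, 0, 0, 0, 0], [1.6, 0, 0, 0, 0], [1.6, 0, 0, 0, 0]], newtons=10)

```text
time_s: 19.18
eef_pos: [559.3, -46.9, 115.1]
tool_rot: [2.812, 1.571, -0.15]
force: [0.2, 0.2, 0.1]
opening: 0.185
```

```bash
cat > look.py <<'E'
from h import *
import sys
t=sys.argv[1]; R,e=ax(); im,P=snapw(f'pics/w{t}.png')
hsv=cv2.cvtColor(im,cv2.COLOR_RGB2HSV)
d=cv2.inRange(hsv,(0,0,170),(180,110,255)); d[:,:215]=0;d[:,300:]=0;d[:150]=0
o=cv2.dilate(cv2.inRange(hsv,(5,120,90),(22,255,255)),np.ones((5,5)))
n,l,st,c=cv2.connectedComponentsWithStats(d); W=[]
for i in range(1,n):
    ring=cv2.dilate((l==i).astype(np.uint8),np.ones((7,7)))>0
    if 40<st[i,4]<400 and (o[ring]>0).mean()>.5: W.append(c[i]); print('dot',c[i].round(1),st[i,4])
if len(W)==2:
    for zn in (53,41,34):
        A=ray('wrist',W,zn+63,P); d=A[0]-A[1]; print(zn,'mid',((A[0]+A[1])/2).round(1),'len',np.linalg.norm(d).round(1),'yaw',np.degrees(np.arctan2(d[1],d[0])).round(1),'rel red',(np.degrees(np.arctan2(d[1],d[0]))+13.05).round(1))
s=cams.snapshot('scene'); cv2.imwrite(f'pics/s{t}.png',cv2.resize(s[170:240,210:300,::-1],None,fx=6,fy=6,interpolation=cv2.INTER_CUBIC))
E
python3 look.py 14
```

```text
t 19.18 e [559.3 -46.9 115.1] yaw_y -79.7 xdown [ 1.e-04 -0.e+00 -1.e+00] F [0.2 0.2 0.1] T [-0.03  0.01 -0.01] op 16.1 q6 1.17
dot [255.1 198.5] 234
dot [255.1 338.6] 168
53 mid [559.7 -47.3 116. ] len 71.5 yaw 10.3 rel red 23.3
41 mid [552.7 -48.6 104. ] len 77.8 yaw 10.3 rel red 23.3
34 mid [548.7 -49.3  97. ] len 81.4 yaw 10.3 rel red 23.3
```

View pics/s14.png

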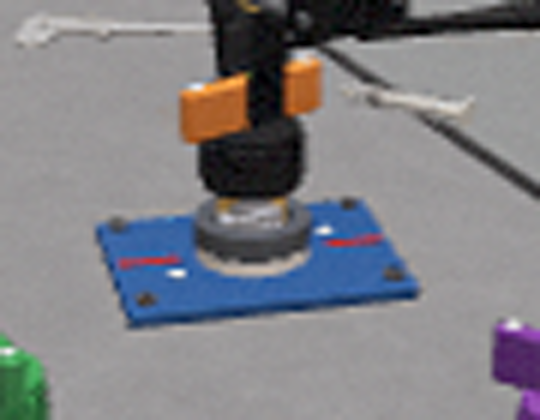

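View pics/w14.png

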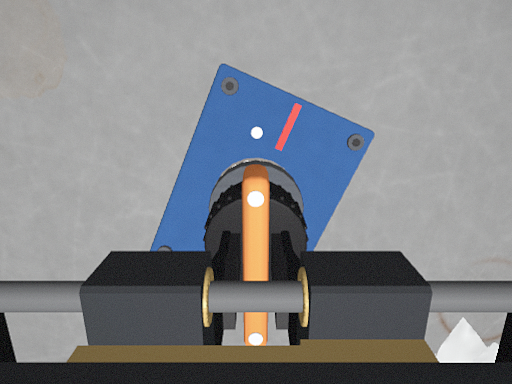

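>>> apply_moves(increments=[[1.6, 0, 0, 0, -0.05], [1.6, 0, 0, 0, -0.07], [1.6, 0, 0, 0, -0.07], [1.6, 0, 0, 0, -0.07], [1.6, 0, 0, 0, -0.07], [1.6, 0, 0, 0, -0.07], [1.6, 0, 0, 0, -0.07], [1.6, 0, 0, 0, -0.07], [1.6, 0, 0, 0, -0.07], [1.6, 0, 0, 0, -0.07], [1.6, 0, 0, 0, 0], [1.6, 0, 0, 0, 0]])

```text
time_s: 20.28
eef_pos: [559.2, -46.9, 115.0]
tool_rot: [-0.528, 1.571, -2.812]
force: [-0.0, -0.2, 0.5]
opening: 0.185
```

```bash
python3 look.py 15
```

```text
t 20.28 e [559.2 -46.9 115. ] yaw_y -40.86 xdown [-0. -0. -1.] F [-0.  -0.2  0.5] T [ 0.   -0.04  0.  ] op 16.1 q6 0.49
dot [271.1 199.8] 237
dot [225.9 338.2] 69
dot [241.7 337.5] 167
```

>>> apply_moves(increments=[[1.6, 0, 0, 0, -0.06], [1.6, 0, 0, 0, -0.06], [1.6, 0, 0, 0, -0.06], [1.6, 0, 0, 0, -0.06], [1.6, 0, 0, 0, -0.06], [1.6, 0, 0, 0, -0.06], [1.6, 0, 0, 0, -0.06], [1.6, 0, 0, 0, -0.06], [1.6, 0, 0, 0, -0.06], [1.6, 0, 0, 0, -0.06], [1.6, 0, 0, 0, 0], [1.6, 0, 0, 0, 0]])

```text
time_s: 21.38
eef_pos: [559.2, -46.9, 115.0]
tool_rot: [2.933, 1.571, 1.249]
force: [-0.9, -0.4, -0.0]
opening: 0.184
```

```bash
python3 look.py 16; python3 - <<'E'
from h import *
z=np.load('pics/w15.png.npz');P=(z['R'],z['e']);A=ray('wrist',[[271.1,199.8],[241.7,337.5]],116,P);d=A[0]-A[1];print(A.mean(0),np.linalg.norm(d),np.degrees(np.arctan2(d[1],d[0]))+13.05)
E
```

```text
t 21.38 e [559.2 -46.9 115. ] yaw_y -6.51 xdown [ 0.e+00  1.e-04 -1.e+00] F [-0.9 -0.4 -0. ] T [-0.05 -0.11 -0.03] op 16.0 q6 -0.11
dot [260.2 254.8] 174
[559.36118785 -46.86681879 116.        ] 71.41359724355424 51.49231262995784
```

View pics/w16.png

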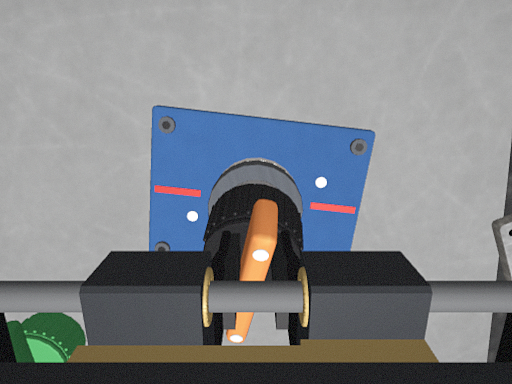

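View pics/s16.png

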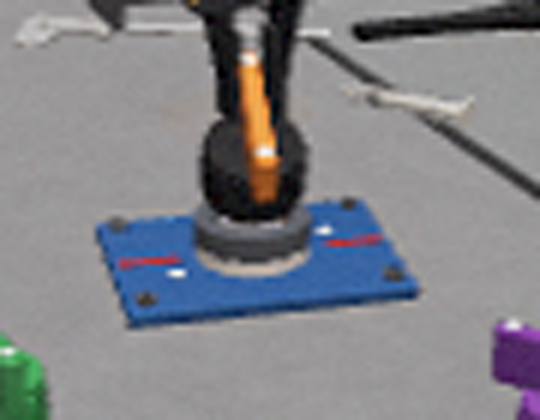

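The nut is off the crowns but hangs tilted between the fingers: the near end of the bar is low, with dots at (260,255) and (236,338). I'll turn it slightly more and open the fingers.

>>> apply_moves(increments=[[1.6, 0, 0, 0, -0.06], [1.6, 0, 0, 0, -0.04], [2.2, 0, 0, 0, 0], [2.8, 0, 0, 0, 0], [3.4, 0, 0, 0, 0], [3.4, 0, 0, 0, 0], [3.4, 0, 0, 0, 0], [3.4, 0, 0, 0, 0]])

```text
time_s: 22.15
eef_pos: [559.2, -46.9, 115.1]
tool_rot: [1.289, 1.571, -0.294]
force: [0.0, -0.6, -0.7]
opening: 0.386
```

```bash
python3 look.py 17
```

```text
t 22.15 e [559.2 -46.9 115.1] yaw_y -0.66 xdown [ 0. -0. -1.] F [ 0.  -0.6 -0.7] T [ 0.01 -0.08 -0.  ] op 33.6 q6 -0.21
dot [289.7 189.2] 204
dot [260.  320.5] 144
53 mid [567.6 -39.7 116. ] len 66.2 yaw 78.8 rel red 91.8
41 mid [568.2 -46.2 104. ] len 72.0 yaw 78.8 rel red 91.8
34 mid [568.6 -49.9  97. ] len 75.4 yaw 78.8 rel red 91.8
```

View pics/w17.png

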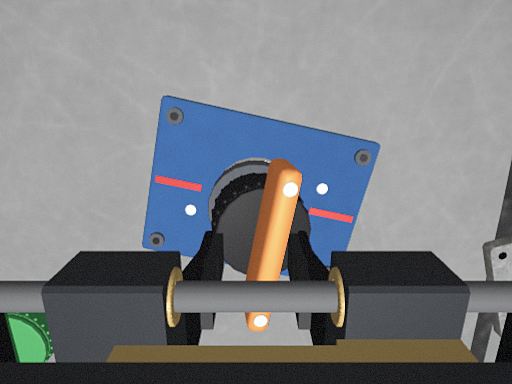

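View pics/s17.png

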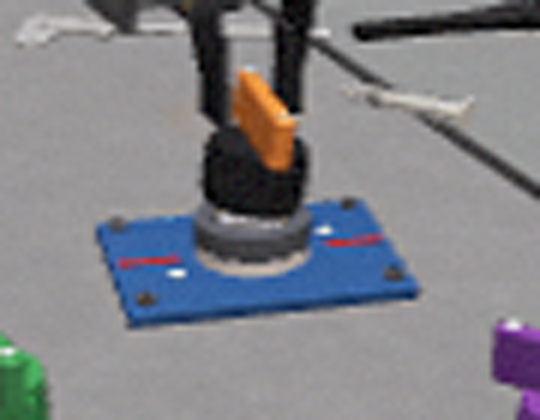

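The nut now leans towards +x: the bar midpoint is about 9 mm off and there is a gap under the hub on the left. I'll check whether it settles.

>>> apply_moves(increments=[[3.4, 0, 0, 0, 0], [3.4, 0, 0, 0, 0], [3.4, 0, 0, 0, 0]])

```text
time_s: 22.5
eef_pos: [559.2, -46.9, 115.0]
tool_rot: [-0.099, 1.571, -1.681]
force: [-0.1, -0.2, -0.3]
opening: 0.388
```

```bash
python3 look.py 18; python3 - <<'E'
from h import *
s=cams.snapshot('top'); cv2.imwrite('pics/t18.png',s[:,:,::-1])
E
```

```text
t 22.5 e [559.2 -46.9 115. ] yaw_y -0.64 xdown [-0. -0. -1.] F [-0.1 -0.2 -0.3] T [-0.05 -0.11  0.01] op 33.8 q6 -0.21
dot [290.3 189.2] 202
dot [260.4 320.5] 144
53 mid [567.8 -39.7 116. ] len 66.3 yaw 78.7 rel red 91.8
41 mid [568.5 -46.1 104. ] len 72.0 yaw 78.7 rel red 91.8
34 mid [568.9 -49.9  97. ] len 75.4 yaw 78.7 rel red 91.8
```

View pics/w18.png

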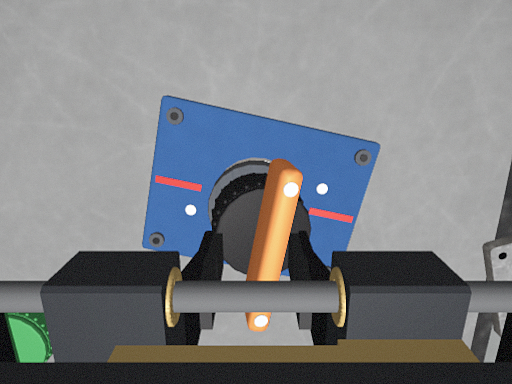

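View pics/s18.png

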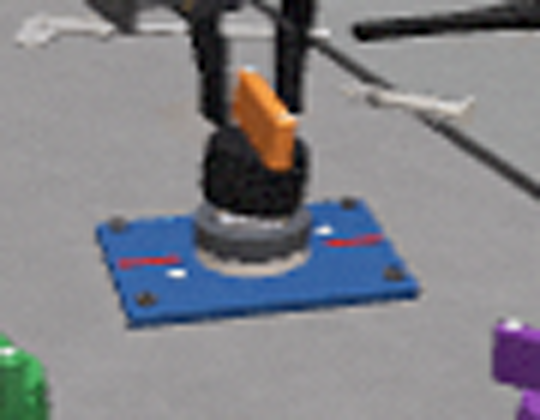

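The dropped height fits: dot spacing of 72 mm matches an underside at about 41 mm. The nut is just tipping about its two lugs within the bore play. I'll align the fingers to the bar (91.8° from red) and close them loosely to stand it up.

>>> apply_moves(increments=[[3.4, 0, 0, 0, 0.06], [3.4, 0, 0, 0, 0.06], [3.4, 0, 0, 0, 0.06], [3.4, 0.4, 0, 0, 0], [2.8, 0, 0, 0, 0], [2.4, 0, 0, 0, 0], [2.0, 0, 0, 0, 0], [1.6, 0, 0, 0, 0], [1.6, 0, 0, 0, 0], [1.6, 0, 0, 0, 0], [1.6, 0, 0, 0, 0], [1.6, 0, 0, 0, 0]], newtons=10)

```text
time_s: 23.65
eef_pos: [559.2, -46.9, 111.1]
tool_rot: [1.669, 1.571, -0.092]
force: [0.1, -0.1, 0.9]
opening: 0.186
```

```bash
python3 look.py 19
```

```text
t 23.65 e [559.2 -46.9 111.1] yaw_y -10.94 xdown [ 1.e-04 -0.e+00 -1.e+00] F [ 0.1 -0.1  0.9] T [-0.06 -0.03 -0.  ] op 16.2 q6 -0.03
dot [257.6 189.9] 218
dot [255.6 325.5] 149
53 mid [561.4 -39.2 116. ] len 65.7 yaw 78.4 rel red 91.4
41 mid [560.1 -45.7 104. ] len 71.6 yaw 78.4 rel red 91.4
34 mid [559.4 -49.5  97. ] len 75.0 yaw 78.4 rel red 91.4
```

View pics/w19.png

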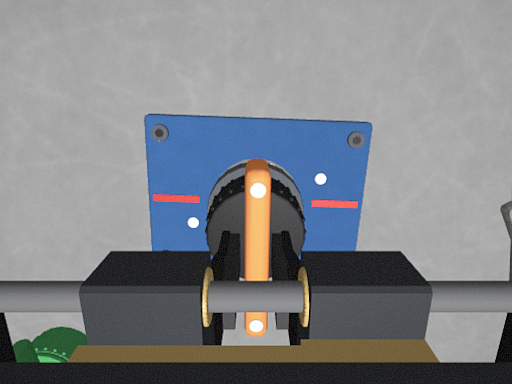

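View pics/s19.png

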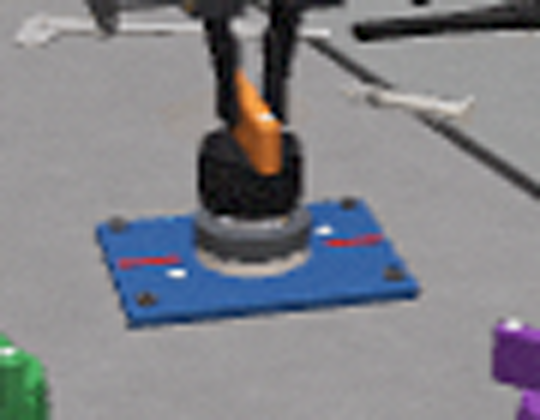

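>>> apply_moves(increments=[[1.6, 0.3, 0, 0, 0.04], [1.6, 0.3, 0, 0, 0.06], [1.6, 0.3, 0, 0, 0.06], [1.6, 0, 0, 0, 0.07], [1.6, 0, 0, 0, 0.07], [1.6, 0, 0, 0, 0.07], [1.6, 0, 0, 0, 0.07], [1.6, 0, 0, 0, 0.07], [1.6, 0, 0, 0, 0.07], [1.6, 0, 0, 0, 0.07], [1.6, 0, 0, 0, 0.07], [1.6, 0, 0, 0, 0], [1.6, 0, 0, 0, 0]])

```text
time_s: 24.83
eef_pos: [559.2, -46.9, 102.0]
tool_rot: [-2.488, 1.571, 1.316]
force: [-0.5, -0.2, 0.6]
opening: 0.182
```

```bash
python3 look.py 20
```

```text
t 24.83 e [559.2 -46.9 102. ] yaw_y -52.08 xdown [ 0.  0. -1.] F [-0.5 -0.2  0.6] T [-0.02 -0.04 -0.  ] op 15.8 q6 0.68
dot [242.8 196.5] 230
dot [264.2 335.1] 162
53 mid [566.5 -41.2 116. ] len 64.3 yaw 45.7 rel red 58.7
41 mid [561.  -45.5 104. ] len 70.4 yaw 45.7 rel red 58.7
34 mid [557.8 -47.9  97. ] len 74.1 yaw 45.7 rel red 58.7
```

View pics/w20.png

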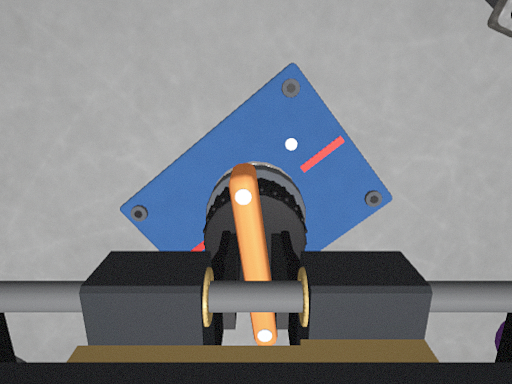

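View pics/s20.png

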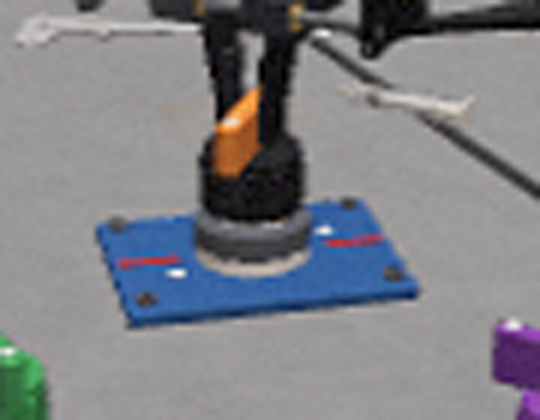

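>>> apply_moves(increments=[[1.6, 0, 0, 0, 0.05], [1.6, 0, 0, 0, 0.07], [1.6, 0, 0, 0, 0.07], [1.6, 0, 0, 0, 0.07], [1.6, 0, 0, 0, 0.07], [1.6, 0, 0, 0, 0.07], [1.6, 0, 0, 0, 0.07], [1.6, 0, 0, 0, 0.07], [1.6, 0, 0, 0, 0.07], [1.6, 0, 0, 0, 0.07], [1.6, 0.1, 0, 0, 0.07], [1.6, 0.1, 0, 0, 0.07], [1.6, 0, 0, 0, 0.06], [1.6, 0, 0, 0, 0], [1.6, 0, 0, 0, 0]])

```text
time_s: 26.18
eef_pos: [559.2, -46.9, 100.0]
tool_rot: [-0.948, 1.571, 1.976]
force: [-0.3, 0.1, -0.3]
opening: 0.188
```

```bash
python3 look.py 21
```

```text
t 26.18 e [559.2 -46.9 100. ] yaw_y -102.46 xdown [-0.  0. -1.] F [-0.3  0.1 -0.3] T [0.03 0.04 0.03] op 16.3 q6 1.56
dot [239.1 195. ] 225
dot [268.8 330.2] 159
53 mid [571.2 -50.  116. ] len 61.9 yaw -1.4 rel red 11.6
41 mid [564.5 -48.5 104. ] len 68.0 yaw -1.4 rel red 11.6
34 mid [560.6 -47.6  97. ] len 71.5 yaw -1.4 rel red 11.6
```

View pics/w21.png

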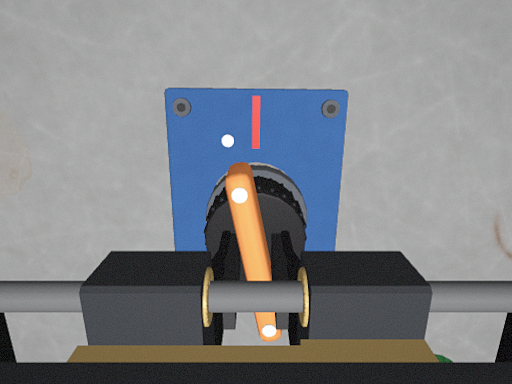

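View pics/s21.png

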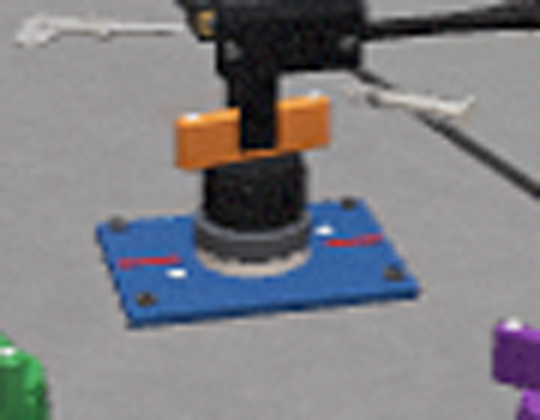

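>>> apply_moves(increments=[[1.6, 0, 0, 0, 0.05], [1.6, 0, 0, 0, 0.05], [1.6, 0, 0, 0, 0.04], [1.6, 0, 0, 0, 0.03], [1.6, 0, 0, 0, 0], [1.6, 0, 0, 0, 0]])

```text
time_s: 26.78
eef_pos: [559.2, -46.9, 100.0]
tool_rot: [0.197, 1.571, 2.95]
force: [-0.4, -0.0, 0.4]
opening: 0.181
```

```bash
python3 look.py 22
```

```text
t 26.78 e [559.2 -46.9 100. ] yaw_y -112.24 xdown [-1.e-04  0.e+00 -1.e+00] F [-0.4 -0.   0.4] T [ 0.08  0.04 -0.04] op 15.8 q6 1.73
dot [238.4 195. ] 231
dot [268.9 330.2] 156
dot [265.7 340.6] 237
```

>>> apply_moves(increments=[[1.6, 0, 0, 0, 0.03], [1.6, 0, 0, 0, 0.02], [1.6, 0, 0, 0, 0], [1.6, 0, 0, 0, -0.05], [1.6, 0, 0, 0, -0.05], [2.0, 0, 0, 0, -0.05], [4.0, 0, 0, 0, 0], [6.0, 0, 0, 0, 0], [6.0, 0, 0, 0, 0], [6.0, 0, 0, 0, 0], [6.0, 0, 0, 0, 0], [6.0, 0, 0, 0, 0]])

```text
time_s: 27.88
eef_pos: [559.3, -46.9, 100.1]
tool_rot: [-3.023, 1.571, -0.172]
force: [0.4, 0.5, -1.1]
opening: 0.599
```

```bash
python3 look.py 23
```

```text
t 27.88 e [559.3 -46.9 100.1] yaw_y -106.64 xdown [ 1.e-04 -0.e+00 -1.e+00] F [ 0.4  0.5 -1.1] T [0.06 0.1  0.04] op 52.1 q6 1.64
dot [249.1 193.8] 228
dot [260.9 331.2] 160
dot [258.2 342.2] 62
```

View pics/w23.png

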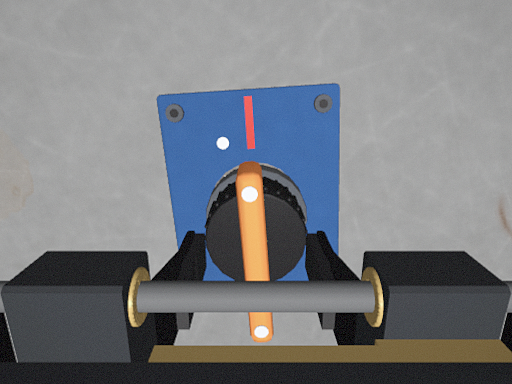

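The bar is now nearly in line with the red line. Lifting clear to check.

>>> apply_moves(increments=[[7.0, 0, 0, 0, 0], [7.0, -0.5, 0, 0, 0], [7.0, -1.5, 0, 0, 0], [7.0, -2.5, 0, 0, 0], [7.0, -3, 0, 0, 0], [7.0, -2.5, 0, 0, 0], [7.0, -1.5, 0, 0, 0], [7.0, -0.5, 0, 0, 0], [7.0, 0, 0, 0, 0], [7.0, 0, 0, 0, 0]])

```text
time_s: 28.82
eef_pos: [558.9, -46.8, 219.4]
tool_rot: [0.057, 1.57, 2.909]
force: [-0.2, -0.0, -0.3]
opening: 0.798
```

```bash
python3 look.py 24; python3 base.py pics/w24.png; python3 - <<'E'
from h import *
z=np.load('pics/w24.png.npz');P=(z['R'],z['e']);
s=cams.snapshot('top'); cv2.imwrite('pics/t24.png',s[:,:,::-1])
E
```

```text
t 28.82 e [558.9 -46.8 219.4] yaw_y -106.63 xdown [-7.e-04  2.e-04 -1.e+00] F [-0.2 -0.  -0.3] T [0.09 0.06 0.01] op 69.4 q6 1.64
dot [258.6 232.1] 68
corners [[311.0, 232.0], [207.0, 237.0], [192.0, 91.0], [310.0, 85.0]]
[[471.4, -85.1], [498.4, 26.5], [649.3, -10.1], [621.8, -121.3]] mean [560.2 -47.5  10. ]
plate rect ((560.2317504882812, -47.276458740234375), (117.65055847167969, 157.1949005126953), 76.94371032714844)
red line yaw -12.764313
red [[616.4 -60.2  10. ]]
white [233.4 123. ] 58 [[608.6 -39.4  10. ]]
white [251.7 146. ] 72 [[581.2 -50.2  10. ]]
white [274.9 207.9] 47 [[509.9 -54.7  10. ]]
white [258.5 232. ] 54 [[487.9 -29.7  10. ]]
```

View pics/w24.png

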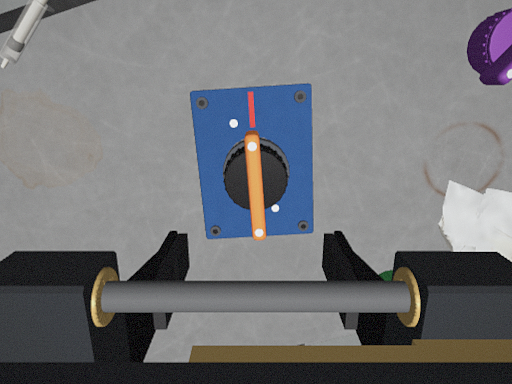

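View pics/s24.png

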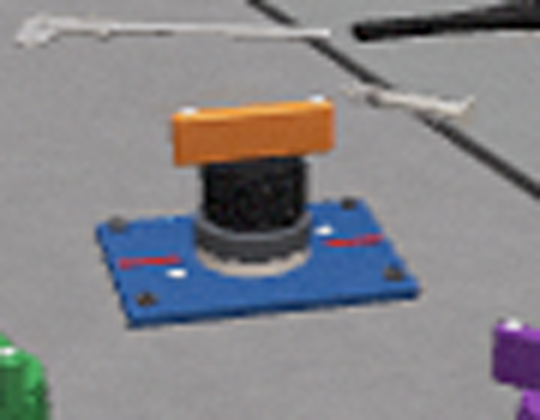

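View pics/t24.png

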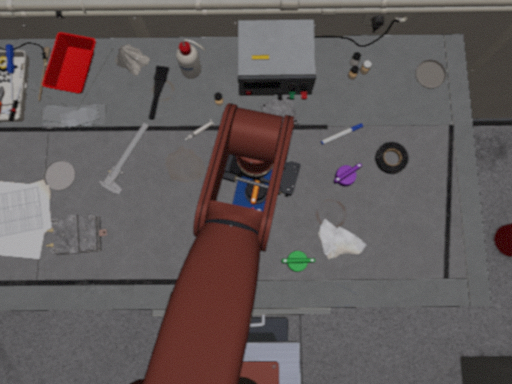

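```bash
python3 - <<'E'
from h import *
z=np.load('pics/w24.png.npz');P=(z['R'],z['e']); ax()
for zz in (95,97,99):
    A=ray('wrist',[[251.7,146],[258.5,232]],zz,P);d=A[0]-A[1];print(zz,A.mean(0).round(1),np.linalg.norm(d).round(1),'rel',(np.degrees(np.arctan2(d[1],d[0]))+13.05).round(1))
E
```

```text
t 28.97 e [558.2 -46.7 218.1] yaw_y -106.63 xdown [-3.e-03  7.e-04 -1.e+00] F [ 0.8 -0.2 -1. ] T [0.04 0.07 0.  ] op 70.1 q6 1.64
95 [559.8 -47.6  95. ] 72.2 rel 0.7
97 [560.4 -47.7  97. ] 71.6 rel 0.7
99 [561.  -47.9  99. ] 71.1 rel 0.7
```

Underside at 34 mm (dot spacing 71.6), centre within about 1 mm, bar 0.7° from the red lines, and the bystanders look unmoved. Handing in.

```bash
python3 -c "
from rig import env
print(env.hand_in())"
```

```text
the job is handed in; nothing more can be done
None
```

The job is done and handed in after about 29 s of the 72 s allowed; no verdict was reported. I put the ring over the post and set the nut on the crowns at 23° from the red lines. I turned it back until it dropped, then clockwise to the stop, let go and lifted clear.

**Last checks:**
- **Nut height:** underside about 34 mm up.
- **Nut position:** within about 1 mm of the post axis, with the bar about 0.7° from the red lines.
- **Ring:** flat and centred in the view after I placed it. After that the nut covered most of it, but the last scene view still shows it on the support.
- **Bystanders:** by eye in the last top view, none has moved; I did not measure them.

**Something that went off course:** at the drop the nut hung tilted between the fingers. Opening them freed it, but it stayed leaning about 9 mm to one side at the bar. Closing the fingers loosely stood it upright, and the bar's dot spacing then put the underside at about 41 mm. I did not measure the nut's height or centring while it was tilted.

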